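# Fit the taper arbor to the bench shaper and raise the spindle

### The arm

A 7-joint arm with a two-finger parallel gripper is mounted at the origin on the work surface. World frame = base frame: x ahead of the robot, y to its left, z up, the work surface at z = 0. Lengths are in m, angles in rad, forces in N, time in s.
With the tool pointing down it reaches from about 0.4 to 0.85 m from the base axis. Payload 4.5 kg.
Tool frame: the origin (TCP) lies midway between the tips of the shut fingers; the grasp point (between the pads) lies 19 mm behind it (arm.pinch_z is the distance from the TCP to the grasp point, in m); z points along the fingers, y is the direction in which the jaws open and shut (so a half turn about z gives the same grasp; the last joint's range is limited). The gripper opens to 85 mm and grips with 20 to 120 N. Pads are 22 mm wide; open, the fingers measure 114 mm over their backs; the gripper's body (76 mm by 85 mm) begins 54 mm behind the grasp point. The pads swing forward as they close: fully open they stand 13 mm farther back than shut.
Start: joints at [1.254, 0.689, -0.195, 1.565, 0.157, 0.902, -0.215], TCP at [0.215, -0.587, 0.231] pointing down, gripper open.
Joint ranges: [-3.01, 3.01], [-0.46, 2.08], [-1.47, 1.51], [0.13, 2.56], [-1, 4.14], [0.04, 2.09], [-2.66, 2.66]. Speed limits (rad/s): [2.57, 2.57, 3.14, 3.14, 3.14, 3.14, 3.14].

### API

Orientations are given as a unit quaternion [x, y, z, w].
In Python, from bench import arm, get_image, camera_model, ticket, spot_in, landmark_of gives the robot as it stands. The module is installed in compiled form; this text tells all that it offers.
- The arm moves only by the tool play_rows, never from a script. Its argument "moves" is a list of rows, each an object with "claw": the finger opening in mm, from 0 to 85.4; "dp": the shift along the tool's x, y, z in mm, a list of three; "turn": the turn, a rotation vector about the tool's x, y, z in rad, a list of three. A call has 1 to 20 rows; each row is the pose to reach, as a shift and turn from the pose commanded when the call began, along the tool's axes at that moment; what a row does not reach only later rows make up. A row lasts 1/8 s, in which the tool goes at most 62.5 mm and 10.7 degrees, less where a joint would pass 70% of its speed; a pose out of reach is approached as far as the arm can. A call with a gripper value outside its range is refused whole. The fingers move at their own pace and stop on an object; "grip_force" is the grip in N (left out, the last holds). Time passes only in rows, so rows that repeat a pose let the fingers close. It gives the time, the measured TCP pose, the force and the opening at its end, in the units of the state.
- arm.read_state(): the state, without advancing time (a new reading comes with each control period).
- get_image(name): name is "side" or "top" or "wrist"; returns the picture (420x560x3 uint8, red, green, blue); there is no depth.
- camera_model(name): a dict with "fx", "fy", "cx", "cy" (pixels), "R" (3x3) and "t" (3): a world point X has camera coordinates R X + t. Camera axes: x right, y down, z forward; pixel columns grow to the right and rows downward; lengths in m; the calibration is good to about 2 mm. A picture is of the moment at which its call begins: read the wrist's pose just before it. camera_model takes no time and is no camera call; for the wrist camera it gives the pose at the moment of the call.
- ticket.job_done(): hands the job in, once; it reports no verdict.
Trained networks look in the newest picture that a camera, given by its name, has taken for a name from the list of things; names that differ only in an ending like _2 or _b are one class to them, and where a whole thing is asked for, a point or a joint stands for the part that bears it (a point fixed in the world has none). Each returns a list of dicts, best first, with "conf" (0 to 1); they miss things now and then, are a little off and sometimes report something else, mostly with a low value. They report only what shows in the picture. A call takes as long as a camera call. They do not tell look-alikes from the thing itself.
- spot_in(camera, query): "box" ([centre column, centre row, width, height] in pixels, round what is visible of it).
- landmark_of(camera, query): "xy" ([column, row] in pixels: a listed point, or the origin of a listed thing).
The state is a dict: "t": time; "joints": joint angles; "qvel": joint speeds; "joint_efforts": joint torques, N m; "ee_pos": TCP position; "orientation": TCP orientation; "ft_force": force on the tool from outside, world axes, zero at the start; "wrist_torque": the same for the moment, N m; "finger_gap": finger opening in m.
Only numpy, scipy, OpenCV 4.12 (cv2) and the standard library are available. Lean on these libraries where they do the work, as an engineer would, in place of code of your own. Each camera call takes 0.05 s, during which the arm holds its last target.

### The job

Fit the cutter arbor with the tapered shank to the bench shaper: holding it by its collars and never by the cutter, lower it gently into the taper seat of the spindle until its flange is fully home, then, still seated, turn it about an eighth of a turn and back again to feel that the spindle runs free. Then fit the loose crank fully down onto the square lift shaft and wind it two full turns clockwise to raise the cutter. Leave the arbor seated and the crank on its shaft, and do not disturb the other things on the bench or in the rack.

Things in the scene. Friction and masses are not known exactly. Their poses are not given: they have to be found in the camera images.
- arbor: Tapered cutter arbor of steel, 172 mm long, 0.55 to 0.85 kg, upright in one of the rack's three holes, resting on its flange. Origin on its axis in the flange's underside, z up. Below it a bare taper shank: diameter 44 mm at the flange, 26 at 55 mm down, 21 mm tip at 60 mm. Above: flange, diameter 62, 0 to 10 mm; cutter 10 to 40; dark collars 40 to 92; hex nut 28 wide to 106; thread end to 112.
- arbor_grip (a point): Middle of the arbor's collars, on its axis, 66 mm above the flange's underside, axes as the arbor's: the place to grip it. The collars are round, diameter 40 mm, 26 mm up and down from this point.
- cutter: Aluminium cutter block with three blades, fixed on the arbor (nothing else in the rack has one); diameter 69 mm, 30 mm high. Origin at the centre of its underside. Not to be touched by the fingers.
- machine: Bench shaper: green cast box fixed on the bench with a steel table plate, top 105 mm above the bench. Origin on the spindle axis at bench level; it reaches from -90 to 200 mm in x and -120 to 240 mm in y. An opening of diameter 92 mm surrounds the spindle; the lift shaft stands on a boss at x -45, y 175 mm.
- fence: The shaper's fence, fixed on the plate behind the spindle (same origin and axes as the machine): wood-faced rails from x 60 to 102 mm, y -118 to -50 and 50 to 235 mm, with a dust hood between them (x 72 to 127 mm, behind it only clamps and port); all up to 45 mm above the plate.
- nose (a point): Centre of the flat upper face of the spindle nose, z up: a steel ring, diameter 76 mm, round the taper seat, a tapered bore 46 mm wide at the face and 62 mm deep. Starts 2 mm below the plate's top. The seated arbor's flange lies flat on this face (the taper has 0.7 mm play), so arbor origin and nose coincide. One turn of the lift shaft moves it 8 mm.
- spindle (a joint): Rotation of the spindle with its nose, rad, positive anticlockwise from above, free to turn without end with slight friction (0.015 N m); between -0.1 and 0.1 at the start. A seated arbor carries it round by friction.
- crank: Loose crank of bare steel, 108 mm long, 0.37 kg, flat on the bench, handle up. Origin on its underside midway between hub and handle, x from hub to handle (axes 70 mm apart). Hub: block 46 mm square, 36 mm high, at x -35 mm, with a 24.5 mm square hole right through; sides of both along x and y. Flat arm 24 mm wide, 12 mm thick along the underside.
- crank_hub (a point): Centre of the square hole at the underside of the crank's hub; axes as the crank's.
- crank_grip (a point): Point on the axis of the crank's black upright handle (at the crank's x +35 mm), 58 mm above the underside. The handle is 30 mm in diameter, from 14 to 78 mm above the underside, and spins freely on its pin, so the hand need not turn; its own yaw means nothing.
- shaft_foot (a point): Foot of the square lift shaft on its axis, on the boss 10 mm above the plate, z up, x and y along the sides of the square; turns with it. 22 mm square for 16 mm, then chamfered to 13 mm square at its top, 28 mm up. With the crank fully down, its hub lies on the boss and crank_hub coincides with this point; it fits in any of four directions, with 6 degrees of play either way.
- lift_shaft (a joint): Rotation of the lift shaft, rad, positive clockwise from above (this raises the spindle); between -0.7 and 0.7 at the start. It stays where it is left; turning it takes about 0.16 N m.
- rack: Fixed plywood arbor rack, 84 mm (x) by 262 mm (y), its top 80 mm above the bench, three holes of diameter 50 mm at y -82, 0 and 82 mm; origin under its centre at bench level.
- plain_arbor: Bystander in the rack: an arbor with a straight shank and no cutter; flange of diameter 62 mm, collar of diameter 35 mm up to 88 mm, thin spindle of diameter 20 mm up to 133 mm above the rack. Origin in the underside of its flange.
- guide_ring: Bystander in the rack: a guide ring, diameter 68 mm, 22 mm high, with a stub of diameter 24 mm up to 62 mm above the rack. Origin in the ring's underside.
- push_block: Bystander: wooden push block 130 by 58 mm with a looped handle, about 90 mm high. Origin centre of its underside, x along it.
- spanner: Bystander: flat open-ended spanner, 190 mm long. Origin under its middle, x along it.
- sash_corner: Bystander: L-shaped wooden corner of a sash, 155 by 75 mm, 45 mm high. Origin at the underside of the free end of its long leg, x along that leg.
- putty_tub: Bystander: white open tub, diameter 100 mm, 85 mm high. Origin centre of its underside.
- glue: Bystander: white bottle with a red cap, diameter 60 mm, 190 mm high. Origin centre of its underside.
- mallet: Bystander: joiner's mallet of wood, head 75 by 130 by 60 mm at x 62 to 138 mm, handle along x, 295 mm long in all. Origin on the underside.
Mind the look-alikes: they are no part of the job. What is shaped like the crank but orange or yellow is not meant.

How it is judged:
By the outcome, as a careful person would: the job done as asked, in the order asked, and still so for the second after the job is handed in, with the robot touching nothing.
It also fails if it takes over 72 s, if anything falls off the work surface, if the arm or the gripper's body presses on something with over 40 N, if the wrist force passes 120 N, or if a joint passes its speed limit or range.

## Working session

There is one attempt and no reset: what is moved stays moved. The work goes in short steps, Python scripts to look and compute and a tool call to move; the robot and the scene stay as the last step left them, time stands still between calls to the robot, and variables do not carry over. Pictures are saved under pics/ and viewed, and the job is handed in when it is done.

Besides the shell and the picture viewer there is one more tool, called after "Request:" as a command line: name --argument value ..., lists and objects as JSON in quotes. play_rows: Moves the arm, as the interface text tells. Its arguments: {"type":"object","properties":{"moves":{"type":"array","items":{"type":"object","properties":{"claw":{"type":"number"},"dp":{"type":"array","items":{"type":"number"}},"turn":{"type":"array","items":{"type":"number"}}}}},"grip_force":{"type":"number"}},"required":["moves"]}

```bash
mkdir -p pics && ls && python3 - <<'E'
from bench import arm,get_image,camera_model
import cv2
for n in ["side","top","wrist"]:
    im=get_image(n); cv2.imwrite(f"pics/{n}0.png",im[:,:,::-1])
    m=camera_model(n); print(n,m)
print(arm.read_state(), arm.pinch_z)
E
```

```text
pics
side {'fx': 501.5440542271865, 'fy': 501.5440542271865, 'cx': 279.13920431948515, 'cy': 197.5609850555535, 'R': array([[-0.99513992, -0.09814991, -0.00794619],
       [-0.07314613,  0.79082295, -0.60765839],
       [ 0.06592565, -0.60412388, -0.79415877]]), 't': array([0.53949074, 0.06221058, 1.71542214])}
top {'fx': 413.9042284462729, 'fy': 413.9042284462729, 'cx': 283.5326445828044, 'cy': 209.97409216321842, 'R': array([[-0.00149279, -0.99996414, -0.00833652],
       [-0.99116881,  0.00258496, -0.13258096],
       [ 0.13259775,  0.00806499, -0.99113712]]), 't': array([0.03968876, 0.54822663, 1.23109857])}
wrist {'fx': 351.3721576055365, 'fy': 351.3721576055365, 'cx': 276.2939928809024, 'cy': 206.77801508704798, 'R': array([[ 0.34343998, -0.93917316, -0.0016593 ],
       [-0.90242019, -0.33048843,  0.27643299],
       [-0.26016683, -0.09344075, -0.96103176]]), 't': array([-0.62478319, -0.03627535,  0.37990093])}
{'t': 0.15, 'joints': array([ 1.25381539,  0.68979906, -0.19454477,  1.56609333,  0.15731647,
        0.90250563, -0.21510263]), 'qvel': array([-0.00178855, -0.00227845, -0.00164396, -0.00164059, -0.00148789,
       -0.00075549,  0.00072505]), 'joint_efforts': array([-1.40183511e-03, -5.39933038e+01, -1.26841575e+00, -1.58716428e+01,
        9.24574386e-03,  6.51505732e-03,  4.49301012e-06]), 'ee_pos': array([ 0.21457106, -0.58648973,  0.23066704]), 'orientation': array([ 9.84650826e-01,  1.74534384e-01, -1.74947576e-04, -6.84403197e-04]), 'ft_force': array([-0.23702913,  0.16326602,  0.16842453]), 'wrist_torque': array([0.00544038, 0.04528288, 0.02329299]), 'finger_gap': 0.08554678871551798} 0.0187
```

View pics/side0.png

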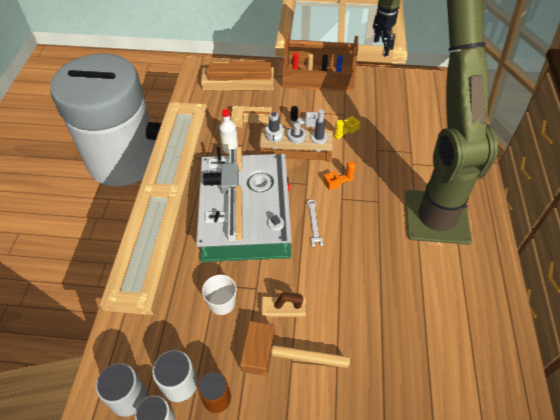

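View pics/top0.png

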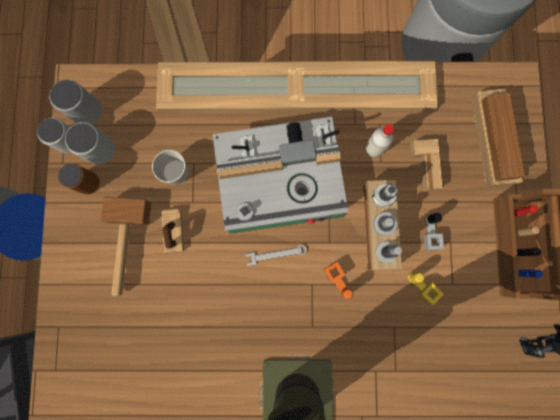

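View pics/wrist0.png

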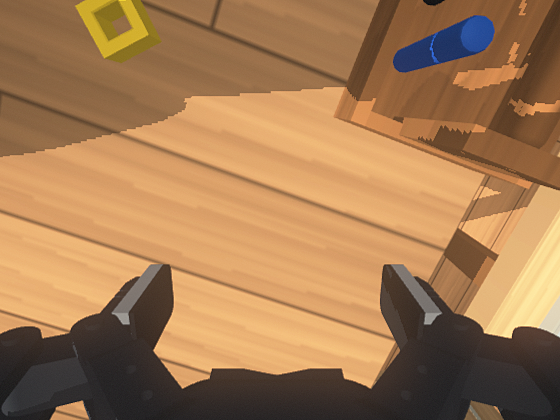

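```bash
cat > h.py <<'E'
from bench import arm,get_image,camera_model,ticket,spot_in,landmark_of
import numpy as np, cv2
def ray(n,px,m=None):
    m=m or camera_model(n); R=m["R"];t=m["t"]
    d=R.T@np.array([(px[0]-m["cx"])/m["fx"],(px[1]-m["cy"])/m["fy"],1.0]); return -R.T@t,d
def at_z(n,px,z,m=None):
    o,d=ray(n,px,m); return o+d*(z-o[2])/d[2]
def proj(n,X,m=None):
    m=m or camera_model(n); c=m["R"]@np.array(X)+m["t"]; return np.array([m["fx"]*c[0]/c[2]+m["cx"],m["fy"]*c[1]/c[2]+m["cy"]])
def tri(obs):
    A=np.zeros((3,3));b=np.zeros(3)
    for o,d in obs:
        d=d/np.linalg.norm(d);P=np.eye(3)-np.outer(d,d);A+=P;b+=P@o
    X=np.linalg.solve(A,b); return X
E
python3 - <<'E'
from h import *
for n in ["side","top"]:
    im=get_image(n)
    for q in ["arbor","arbor_grip","cutter","machine","nose","crank","crank_hub","crank_grip","shaft_foot","rack","plain_arbor","guide_ring"]:
        r=landmark_of(n,q)[:4]; print(n,q,[(np.round(a["xy"],1).tolist(),round(a["conf"],2)) for a in r])
im=cv2.imread("pics/top0.png"); 
cv2.imwrite("pics/topc.png",cv2.resize(im[160:310,210:460],None,fx=3.2,fy=3.2,interpolation=cv2.INTER_CUBIC))
im=cv2.imread("pics/side0.png"); 
cv2.imwrite("pics/sidec.png",cv2.resize(im[90:260,190:370],None,fx=3.5,fy=3.5,interpolation=cv2.INTER_CUBIC))
E
```

```text
side arbor [([277.7, 136.9], 0.77)]
side arbor_grip [([271.7, 124.4], 0.69), ([258.3, 180.4], 0.49)]
side cutter [([273.4, 133.7], 0.46), ([316.4, 223.4], 0.45)]
side machine [([260.0, 200.7], 0.74)]
side nose [([259.8, 184.5], 0.7)]
side crank [([343.0, 177.0], 0.69), ([299.0, 122.8], 0.68), ([344.3, 131.3], 0.67)]
side crank_hub [([350.2, 127.9], 0.82), ([310.1, 120.1], 0.73), ([332.6, 183.6], 0.64), ([260.6, 198.3], 0.58)]
side crank_grip [([296.6, 111.4], 0.66), ([337.9, 125.8], 0.64), ([349.0, 165.1], 0.53)]
side shaft_foot [([275.9, 225.0], 0.49)]
side rack [([293.7, 152.9], 0.62), ([226.7, 146.8], 0.17)]
side plain_arbor [([320.7, 136.2], 0.72)]
side guide_ring []
top arbor [([382.3, 194.9], 0.6)]
top arbor_grip [([384.2, 193.9], 0.66)]
top cutter [([383.3, 196.0], 0.79)]
top machine [([300.6, 195.1], 0.66), ([383.6, 195.3], 0.36)]
top nose [([299.4, 186.7], 0.91)]
top crank [([421.5, 287.0], 0.93), ([338.2, 282.2], 0.78), ([424.6, 231.0], 0.67)]
top crank_hub [([432.5, 237.7], 0.69), ([428.0, 293.6], 0.66), ([331.3, 273.6], 0.66), ([389.0, 190.3], 0.26)]
top crank_grip [([417.8, 277.1], 0.48), ([347.8, 293.4], 0.48), ([436.9, 218.9], 0.47), ([427.9, 230.9], 0.28)]
top shaft_foot []
top rack [([378.2, 224.9], 0.8), ([126.4, 244.3], 0.51)]
top plain_arbor [([385.6, 251.8], 0.81), ([244.7, 211.4], 0.39)]
top guide_ring [([382.4, 222.8], 0.55), ([175.5, 230.5], 0.46)]
```

View pics/topc.png

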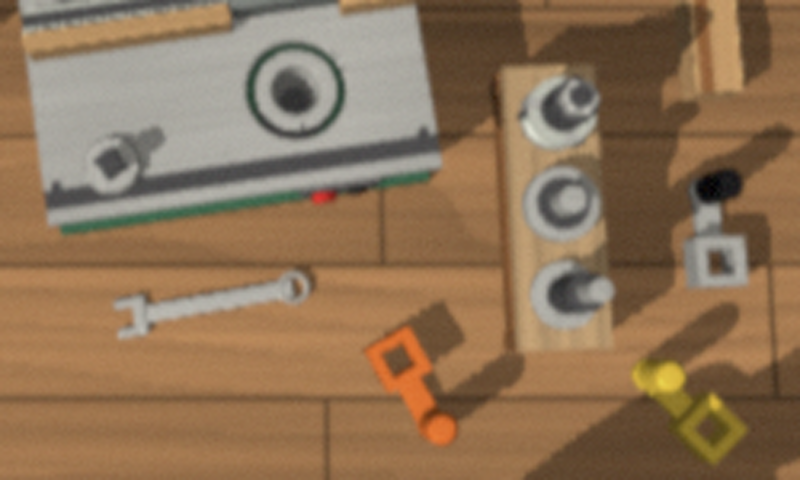

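View pics/sidec.png

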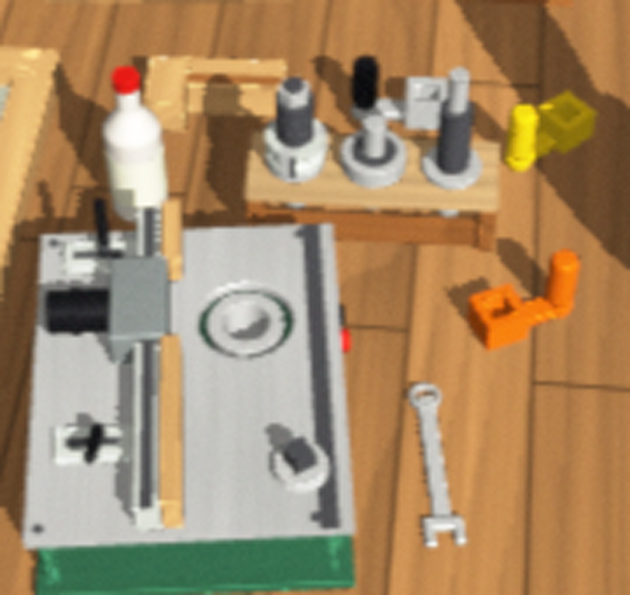

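```bash
python3 - <<'E'
from h import *
T=lambda p,z:np.round(at_z("top",p,z),4); S=lambda p,z:np.round(at_z("side",p,z),4)
def tr(a,b): return np.round(tri([ray("top",a),ray("side",b)]),4)
print("arbor z.08",T((382.3,194.9),.08),S((277.7,136.9),.08),tr((382.3,194.9),(277.7,136.9)))
print("grip z.146",T((384.2,193.9),.146),S((271.7,124.4),.146),tr((384.2,193.9),(271.7,124.4)))
print("arbor top z.192",T((210+578/3.2,160+96/3.2),.192),S((190+292/3.5,90+85/3.5),.192))
print("nose .103",T((299.4,186.7),.103),S((259.8,184.5),.103), T((210+296/3.2,160+89/3.2),.105))
print("mach 0",T((300.6,195.1),0),S((260,200.7),0))
print("shaft foot .115",S((275.9,225),.115),"top .143",T((210+110/3.2,160+160/3.2),.143),S((190+298/3.5,90+450/3.5),.143))
print("hub 0",T((432.5,237.7),0),S((310.1,120.1),0))
print("hubtop",T((210+720/3.2,160+263/3.2),.036))
print("handletop .078",T((210+722/3.2,160+183/3.2),.078),S((190+366/3.5,90+62/3.5),.078))
print("grip .058",T((436.9,218.9),.058),S((296.6,111.4),.058))
print("rack",T((378.2,224.9),0),S((293.7,152.9),0))
E
```

```text
arbor z.08 [ 0.5869 -0.2548  0.08  ] [ 0.571  -0.2455  0.08  ] [ 0.58   -0.2557  0.0717]
grip z.146 [ 0.5784 -0.2448  0.146 ] [ 0.5913 -0.2409  0.146 ] [ 0.5861 -0.2473  0.1382]
arbor top z.192 [ 0.5811 -0.2515  0.192 ] [ 0.5847 -0.2443  0.192 ]
nose .103 [ 0.6079 -0.0084  0.103 ] [0.606  0.0014 0.103 ] [ 0.6042 -0.0174  0.105 ]
mach 0 [ 0.6006 -0.0153  0.    ] [ 0.6105 -0.0083  0.    ]
shaft foot .115 [0.5349 0.167  0.115 ] top .143 [0.5343 0.1476 0.143 ] [0.5373 0.1624 0.143 ]
hub 0 [ 0.4649 -0.4251  0.    ] [ 0.46   -0.4275  0.    ]
hubtop [ 0.4489 -0.4193  0.036 ]
handletop .078 [ 0.5202 -0.4099  0.078 ] [ 0.522  -0.4087  0.078 ]
grip .058 [ 0.5173 -0.4206  0.058 ] [ 0.5139 -0.4104  0.058 ]
rack [ 0.5053 -0.2575  0.    ] [ 0.5109 -0.245   0.    ]
```

```bash
cat >> h.py <<'E'
from scipy.spatial.transform import Rotation as Ro
def rel(pos,yaw_deg,tilt=None):
    """dp mm and turn for TCP pos with tool down and tool x at world yaw"""
    s=arm.read_state(); R0=Ro.from_quat(s["orientation"])
    y=np.radians(yaw_deg); X=np.array([np.cos(y),np.sin(y),0]);Z=np.array([0,0,-1.]);Y=np.cross(Z,X)
    R1=Ro.from_matrix(np.c_[X,Y,Z])
    dp=R0.inv().apply(np.array(pos)-s["ee_pos"])*1000
    tv=(R0.inv()*R1).as_rotvec()
    print("ee",np.round(s["ee_pos"],4),"t",s["t"],"dp",np.round(dp,1),"turn",np.round(tv,4), "gap",round(s["finger_gap"],4))
E
python3 -c "
from h import *
rel([.585,-.25,.31],90)"
```

```text
ee [ 0.2148 -0.587   0.2313] t 1.45 dp [ 463.4 -189.2  -78.7] turn [ 1.00e-04  0.00e+00 -1.22e+00] gap 0.0852
```

Request:
play_rows --moves '[{"claw": 85,"dp": [0,0,-60],"turn": [0,0,0]},{"claw": 85,"dp": [463,-189,-79],"turn": [0,0,-1.22]},{"claw": 85,"dp": [463,-189,-79],"turn": [0,0,-1.22]},{"claw": 85,"dp": [463,-189,-79],"turn": [0,0,-1.22]},{"claw": 85,"dp": [463,-189,-79],"turn": [0,0,-1.22]},{"claw": 85,"dp": [463,-189,-79],"turn": [0,0,-1.22]},{"claw": 85,"dp": [463,-189,-79],"turn": [0,0,-1.22]},{"claw": 85,"dp": [463,-189,-79],"turn": [0,0,-1.22]},{"claw": 85,"dp": [463,-189,-79],"turn": [0,0,-1.22]},{"claw": 85,"dp": [463,-189,-79],"turn": [0,0,-1.22]},{"claw": 85,"dp": [463,-189,-79],"turn": [0,0,-1.22]},{"claw": 85,"dp": [463,-189,-79],"turn": [0,0,-1.22]},{"claw": 85,"dp": [463,-189,-79],"turn": [0,0,-1.22]}]'

```text
t: 3.08
ee_pos: [0.5837, -0.2519, 0.3103]
orientation: [0.708, 0.706, -0.0, 0.0]
ft_force: [0.2, -0.3, 0.6]
finger_gap: 0.0847
```

```bash
python3 - <<'E'
from h import *
m=camera_model("wrist"); im=get_image("wrist"); cv2.imwrite("pics/w1.png",im[:,:,::-1])
s=arm.read_state(); print(s["ee_pos"],s["joints"],s["t"])
for q in ["arbor_grip","cutter","arbor"]:
    r=landmark_of("wrist",q)[:3]
    for a in r: print(q,np.round(a["xy"],1),round(a["conf"],2))
print([proj("wrist",[.585,-.248,z],m).round() for z in (.08,.146,.192)])
E
```

```text
[ 0.58389915 -0.25166587  0.31037016] [ 0.61139378  0.6629596  -0.52809017  1.41449819  0.34624714  1.15682851
  0.03412163] 3.125
arbor_grip [278.2 186.1] 0.91
cutter [280.5 178.4] 0.61
cutter [276.8 176.2] 0.5
arbor [278.2 175.2] 0.86
[array([277., 169.]), array([278., 182.]), array([278., 194.])]
```

View pics/w1.png

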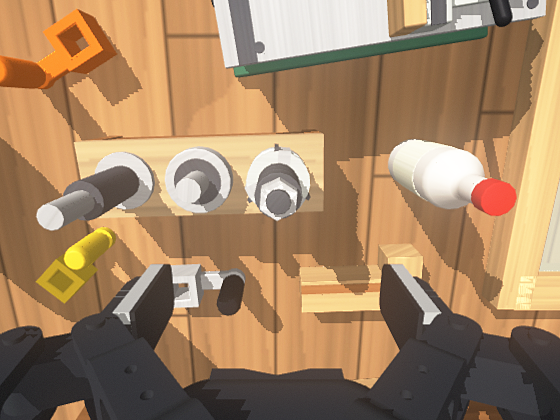

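```bash
python3 - <<'E'
from h import *
W=lambda p,z:at_z("wrist",p,z).round(4)
print(W((277.5,201),.192),W((278.2,186.1),.146),W((278.2,175.2),.08))
print("glue cap",W((491,197),.19), "base",W((415,165),.03))
rel([.5845,-.250,.133],90)
E
```

```text
[ 0.5854 -0.252   0.192 ] [ 0.5862 -0.2506  0.146 ] [ 0.5866 -0.2534  0.08  ]
glue cap [ 0.7509 -0.2496  0.19  ] base [ 0.7529 -0.2507  0.03  ]
ee [ 0.5843 -0.2509  0.3104] t 3.275 dp [  0.9   0.2 177.4] turn [ 0.      0.0002 -0.0009] gap 0.0853
```

Request:
play_rows --moves '[{"claw": 85,"dp": [-0.6,1.7,50],"turn": [0,0,0]},{"claw": 85,"dp": [-0.6,1.7,90],"turn": [0,0,0]},{"claw": 85,"dp": [-0.6,1.7,130],"turn": [0,0,0]},{"claw": 85,"dp": [-0.6,1.7,155],"turn": [0,0,0]},{"claw": 85,"dp": [-0.6,1.7,170],"turn": [0,0,0]},{"claw": 85,"dp": [-0.6,1.7,177],"turn": [0,0,0]},{"claw": 85,"dp": [-0.6,1.7,177],"turn": [0,0,0]}]'

```text
t: 4.15
ee_pos: [0.5867, -0.251, 0.1337]
orientation: [0.707, 0.707, 0.0, 0.0]
ft_force: [-0.5, 0.6, -0.4]
finger_gap: 0.085
```

```bash
python3 - <<'E'
from h import *
for n in ("wrist","side"):
    im=get_image(n); 
    if n=="side": im=cv2.resize(im[60:230,190:370],None,fx=3.3,fy=3.3,interpolation=cv2.INTER_CUBIC)
    cv2.imwrite(f"pics/{n}2.png",im[:,:,::-1])
E
```

```text
(no output)
```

View pics/wrist2.png

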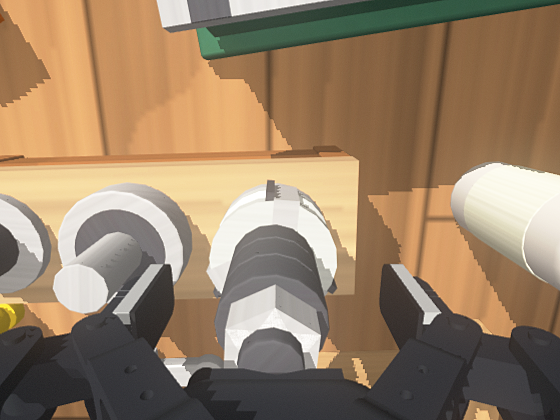

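View pics/side2.png

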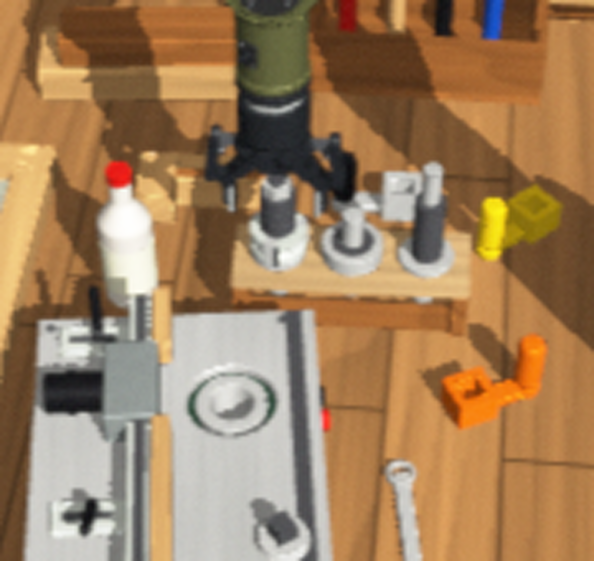

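Request:
play_rows --moves '[{"claw": 55,"dp": [0,0,0],"turn": [0,0,0]},{"claw": 45,"dp": [0,0,0],"turn": [0,0,0]},{"claw": 36,"dp": [0,0,0],"turn": [0,0,0]},{"claw": 30,"dp": [0,0,0],"turn": [0,0,0]},{"claw": 30,"dp": [0,0,0],"turn": [0,0,0]},{"claw": 30,"dp": [0,0,0],"turn": [0,0,0]}]' --grip_force 70

```text
t: 5.0
ee_pos: [0.5857, -0.2511, 0.1338]
orientation: [0.707, 0.707, -0.001, -0.0]
ft_force: [-2.8, 0.5, 5.8]
finger_gap: 0.0391
```

```bash
python3 - <<'E'
from h import *
for n in ("side",):
    im=get_image(n); 
    im=cv2.resize(im[80:170,230:350],None,fx=5,fy=5,interpolation=cv2.INTER_CUBIC)
    cv2.imwrite(f"pics/{n}3.png",im[:,:,::-1])
rel([.586,-.251,.245],90)
E
```

```text
ee [ 0.5857 -0.251   0.1339] t 5.05 dp [  -0.     0.2 -111.1] turn [-0.0011  0.0004 -0.0002] gap 0.0385
```

View pics/side3.png

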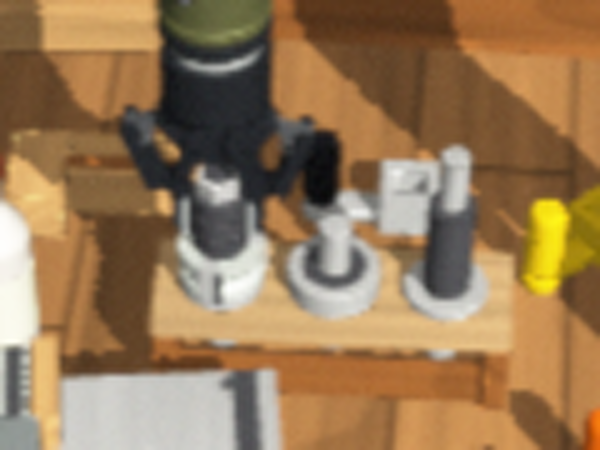

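Request:
play_rows --moves '[{"claw": 30,"dp": [0,0,-6],"turn": [0,0,0]},{"claw": 30,"dp": [0,0,-20],"turn": [0,0,0]},{"claw": 30,"dp": [0,0,-45],"turn": [0,0,0]},{"claw": 30,"dp": [0,0,-75],"turn": [0,0,0]},{"claw": 30,"dp": [0,0,-105],"turn": [0,0,0]},{"claw": 30,"dp": [0,0,-118],"turn": [0,0,0]},{"claw": 30,"dp": [0,0,-120],"turn": [0,0,0]}]'

```text
t: 5.92
ee_pos: [0.5865, -0.2509, 0.2537]
orientation: [0.707, 0.707, 0.0, 0.0]
ft_force: [0.1, -0.6, -6.9]
finger_gap: 0.0384
```

```bash
python3 - <<'E'
from h import *
im=get_image("wrist"); cv2.imwrite("pics/w4.png",im[:,:,::-1])
m=camera_model("wrist")
for q in ["arbor","arbor_grip","nose"]: print(q,[(np.round(a["xy"],1).tolist(),round(a["conf"],2)) for a in landmark_of("wrist",q)[:2]])
im=get_image("side"); cv2.imwrite("pics/s4.png",cv2.resize(im[60:260,180:380],None,fx=3,fy=3)[:,:,::-1])
for q in ["arbor","arbor_grip","nose"]: print(q,[(np.round(a["xy"],1).tolist(),round(a["conf"],2)) for a in landmark_of("side",q)[:2]])
s=arm.read_state(); print(s["ee_pos"],s["ft_force"],s["wrist_torque"])
E
```

```text
arbor []
arbor_grip []
nose []
arbor [([275.9, 111.0], 0.68)]
arbor_grip [([271.9, 94.6], 0.65), ([223.6, 301.7], 0.47)]
nose [([261.6, 179.6], 0.62), ([292.2, 354.5], 0.21)]
[ 0.58603354 -0.25084687  0.25253355] [-0.10768101  0.49954795 -7.67461646] [ 0.05184081 -0.05115446  0.02785539]
```

View pics/w4.png

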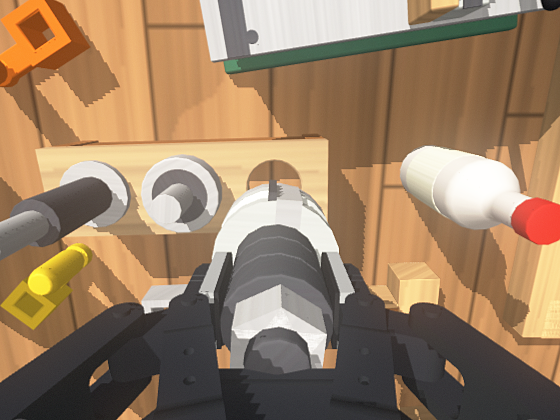

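View pics/s4.png

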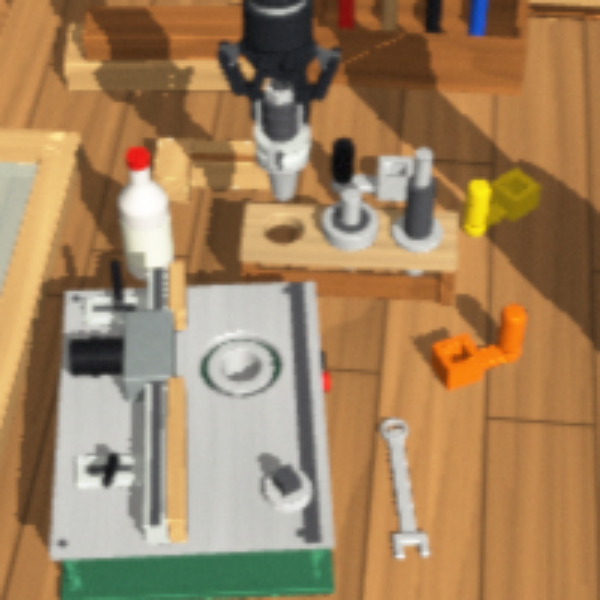

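Request:
play_rows --moves '[{"claw": 30,"dp": [30,2,-10],"turn": [0,0,0]},{"claw": 30,"dp": [70,6,-17],"turn": [0,0,0]},{"claw": 30,"dp": [110,10,-17],"turn": [0,0,0]},{"claw": 30,"dp": [125,14,-17],"turn": [0,0,0]},{"claw": 30,"dp": [125,14,-17],"turn": [0,0,0]},{"claw": 30,"dp": [125,14,-17],"turn": [0,0,0]}]'

```text
t: 7.08
ee_pos: [0.5999, -0.1286, 0.2699]
orientation: [0.708, 0.706, -0.001, 0.0]
ft_force: [-0.2, -1.0, -6.7]
finger_gap: 0.0385
```

```bash
python3 - <<'E'
from h import *
m=camera_model("wrist");im=get_image("wrist"); cv2.imwrite("pics/w5.png",im[:,:,::-1])
np.save("m5.npy",m,allow_pickle=True)
for q in ["nose","shaft_foot","machine"]:
  for a in landmark_of("wrist",q)[:2]: print(q,np.round(a["xy"],1).tolist(),round(a["conf"],2),at_z("wrist",a["xy"],{"nose":.103,"shaft_foot":.115,"machine":0}[q],m).round(4))
s=arm.read_state(); print(s["ee_pos"],s["ft_force"],s["joints"].round(2))
E
```

```text
nose [286.1, 48.9] 0.85 [ 0.6082 -0.0151  0.103 ]
machine [286.2, 61.3] 0.82 [ 0.611  -0.0131  0.    ]
[ 0.60006277 -0.12756897  0.27008818] [-0.3389856   0.47868988 -6.9615179 ] [ 0.42  0.67 -0.51  1.54  0.36  1.03 -0.2 ]
```

View pics/w5.png

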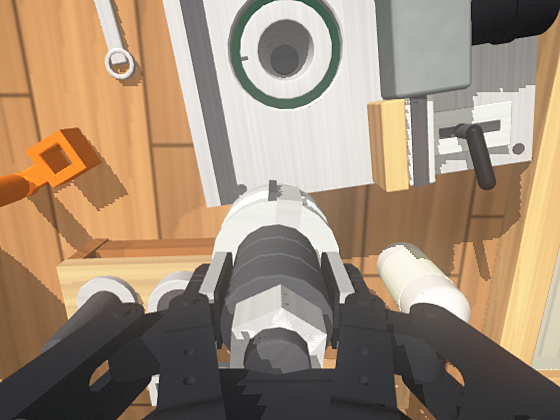

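```bash
python3 - <<'E'
from h import *
m=np.load("m5.npy",allow_pickle=True).item()
im=cv2.imread("pics/w5.png"); hsv=cv2.cvtColor(im,cv2.COLOR_BGR2HSV)
g=((hsv[...,0]>50)&(hsv[...,0]<95)&(hsv[...,1]>90)).astype(np.uint8); g[130:]=0;g[:,:215]=0;g[:,360:]=0
ys,xs=np.nonzero(g); P=np.array([at_z("wrist",(x,y),.105,m)[:2] for x,y in zip(xs,ys)])
from scipy.optimize import least_squares
r=least_squares(lambda p:np.hypot(P[:,0]-p[0],P[:,1]-p[1])-p[2],[.608,-.015,.042],loss="soft_l1",f_scale=.002); print(r.x,len(P))
# same in top and side
for n,c in (("top",(302,187)),("side",(261,182))):
    im=cv2.imread(f"pics/{n}0.png");hsv=cv2.cvtColor(im,cv2.COLOR_BGR2HSV)
    g=((hsv[...,0]>50)&(hsv[...,0]<95)&(hsv[...,1]>70))
    yy,xx=np.nonzero(g); k=np.hypot(xx-c[0],yy-c[1])<22; xx,yy=xx[k],yy[k]
    P=np.array([at_z(n,(x,y),.104)[:2] for x,y in zip(xx,yy)])
    r=least_squares(lambda p:np.hypot(P[:,0]-p[0],P[:,1]-p[1])-p[2],[.608,-.015,.042],loss="soft_l1",f_scale=.002); print(n,r.x,len(P))
E
```

```text
[ 0.60822245 -0.01512321  0.03704023] 125
top [ 0.60421394 -0.01603433  0.04123775] 9
side [ 0.60656159 -0.0078796   0.0404534 ] 4
```

Request:
play_rows --moves '[{"claw": 30,"dp": [35,3,0],"turn": [0,0,0]},{"claw": 30,"dp": [75,6,0],"turn": [0,0,0]},{"claw": 30,"dp": [105,8,0],"turn": [0,0,0]},{"claw": 30,"dp": [113,8,0],"turn": [0,0,0]},{"claw": 30,"dp": [113,8,10],"turn": [0,0,0]},{"claw": 30,"dp": [113,8,20],"turn": [0,0,0]},{"claw": 30,"dp": [113,8,30],"turn": [0,0,0]},{"claw": 30,"dp": [113,8,30],"turn": [0,0,0]}]'

```text
t: 8.28
ee_pos: [0.6074, -0.014, 0.2388]
orientation: [0.708, 0.707, -0.001, -0.001]
ft_force: [-1.1, 0.2, -6.9]
finger_gap: 0.0386
```

```bash
python3 - <<'E'
from h import *
im=get_image("side"); cv2.imwrite("pics/s6.png",cv2.resize(im[110:260,190:340],None,fx=4,fy=4,interpolation=cv2.INTER_CUBIC)[:,:,::-1])
im=get_image("wrist"); cv2.imwrite("pics/w6.png",im[:,:,::-1])
rel([.608,-.015,.2],90)
E
```

```text
ee [ 0.6085 -0.0133  0.2402] t 8.375 dp [-1.7 -0.5 40.2] turn [ 0.     -0.     -0.0005] gap 0.0387
```

View pics/s6.png

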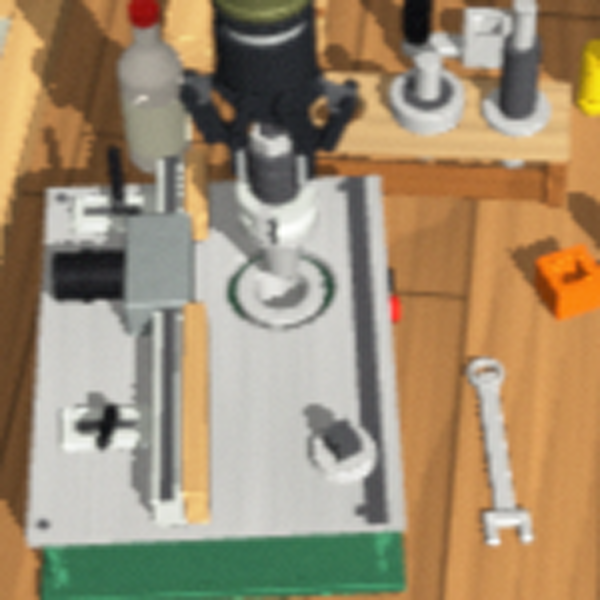

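View pics/w6.png

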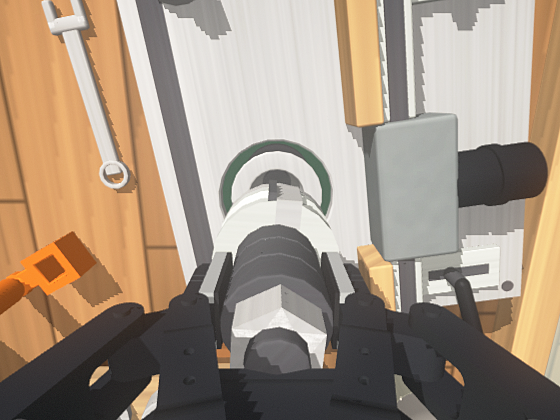

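Request:
play_rows --moves '[{"claw": 30,"dp": [-1.5,0,12],"turn": [0,0,0]},{"claw": 30,"dp": [-1.5,0,24],"turn": [0,0,0]},{"claw": 30,"dp": [-1.5,0,36],"turn": [0,0,0]},{"claw": 30,"dp": [-1.5,0,48],"turn": [0,0,0]},{"claw": 30,"dp": [-1.5,0,60],"turn": [0,0,0]},{"claw": 30,"dp": [-1.5,0,66],"turn": [0,0,0]},{"claw": 30,"dp": [-1.5,0,66],"turn": [0,0,0]}]'

```text
t: 9.25
ee_pos: [0.6081, -0.0145, 0.1738]
orientation: [0.707, 0.707, -0.0, -0.0]
ft_force: [0.5, 0.0, -6.5]
finger_gap: 0.0383
```

```bash
python3 - <<'E'
from h import *
im=get_image("side"); cv2.imwrite("pics/s7.png",cv2.resize(im[110:260,190:340],None,fx=4,fy=4,interpolation=cv2.INTER_CUBIC)[:,:,::-1])
s=arm.read_state();print(s["ft_force"],s["wrist_torque"])
rel([.608,-.015,.157],90)
E
```

```text
[-0.51467506  0.23091123 -6.58623493] [ 0.03281531 -0.01532745  0.01080297]
ee [ 0.6085 -0.0144  0.1743] t 9.3 dp [-0.6 -0.5 17.3] turn [ 0.0002 -0.      0.0001] gap 0.0387
```

View pics/s7.png

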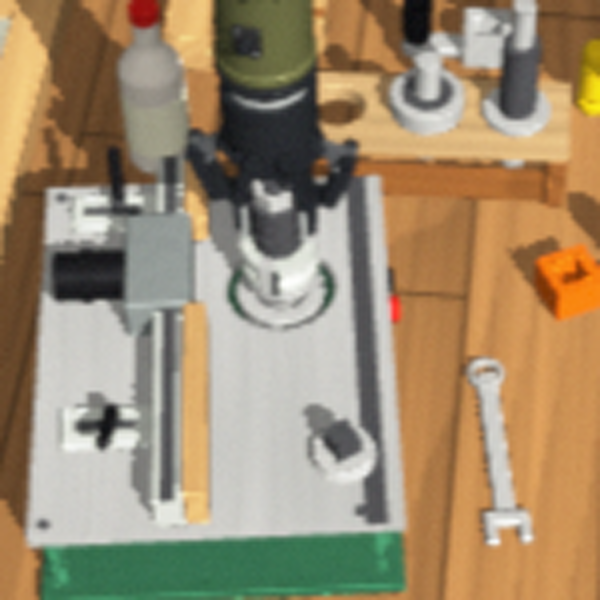

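Request:
play_rows --moves '[{"claw": 30,"dp": [-0.5,-0.4,4],"turn": [0,0,0]},{"claw": 30,"dp": [-0.5,-0.4,8],"turn": [0,0,0]},{"claw": 30,"dp": [-0.5,-0.4,11],"turn": [0,0,0]},{"claw": 30,"dp": [-0.5,-0.4,13],"turn": [0,0,0]},{"claw": 30,"dp": [-0.5,-0.4,14],"turn": [0,0,0]},{"claw": 30,"dp": [-0.5,-0.4,14],"turn": [0,0,0]}]'

```text
t: 10.05
ee_pos: [0.6081, -0.0147, 0.1603]
orientation: [0.707, 0.707, 0.0, 0.0]
ft_force: [-0.3, 1.1, -6.9]
finger_gap: 0.0388
```

Request:
play_rows --moves '[{"claw": 30,"dp": [0,0,1],"turn": [0,0,0]},{"claw": 30,"dp": [0,0,2],"turn": [0,0,0]},{"claw": 30,"dp": [0,0,2.5],"turn": [0,0,0]},{"claw": 30,"dp": [0,0,2.5],"turn": [0,0,0]}]'

```text
t: 10.55
ee_pos: [0.6082, -0.0146, 0.1579]
orientation: [0.707, 0.707, 0.0, 0.0]
ft_force: [0.5, 0.9, -6.3]
finger_gap: 0.0388
```

Request:
play_rows --moves '[{"claw": 30,"dp": [0,0,0.7],"turn": [0,0,0]},{"claw": 30,"dp": [0,0,1.4],"turn": [0,0,0]},{"claw": 30,"dp": [0,0,1.4],"turn": [0,0,0]},{"claw": 30,"dp": [0,0,1.4],"turn": [0,0,0]}]'

```text
t: 11.05
ee_pos: [0.6082, -0.0145, 0.1565]
orientation: [0.707, 0.707, 0.0, 0.0]
ft_force: [1.4, 2.5, -6.6]
finger_gap: 0.0389
```

Request:
play_rows --moves '[{"claw": 30,"dp": [0.3,0.2,0.5],"turn": [0,0,0]},{"claw": 30,"dp": [0.3,0.2,1],"turn": [0,0,0]},{"claw": 30,"dp": [0.3,0.2,1],"turn": [0,0,0]},{"claw": 30,"dp": [0.3,0.2,1],"turn": [0,0,0]}]'

```text
t: 11.55
ee_pos: [0.6083, -0.0143, 0.1561]
orientation: [0.707, 0.707, 0.0, 0.0]
ft_force: [-1.9, 3.5, 7.2]
finger_gap: 0.0384
```

Request:
play_rows --moves '[{"claw": 30,"dp": [0.3,-0.1,0.5],"turn": [0,0,0]},{"claw": 30,"dp": [0.6,-0.1,0.6],"turn": [0,0,0]},{"claw": 30,"dp": [0.6,-0.1,0.6],"turn": [0,0,0]}]'

```text
t: 11.92
ee_pos: [0.6083, -0.0142, 0.1561]
orientation: [0.707, 0.707, 0.0, 0.001]
ft_force: [-3.0, 1.4, 10.0]
finger_gap: 0.0388
```

```bash
python3 - <<'E'
from h import *
im=get_image("side"); cv2.imwrite("pics/s8.png",cv2.resize(im[120:220,210:330],None,fx=6,fy=6,interpolation=cv2.INTER_CUBIC)[:,:,::-1])
im=get_image("wrist"); cv2.imwrite("pics/w8.png",im[:,:,::-1])
s=arm.read_state();print(s["ft_force"],s["wrist_torque"],s["ee_pos"])
E
```

```text
[-3.88113815  2.12723987  9.63753279] [0.5041185  0.59890395 0.04670246] [ 0.60829613 -0.01423709  0.15608309]
```

View pics/s8.png

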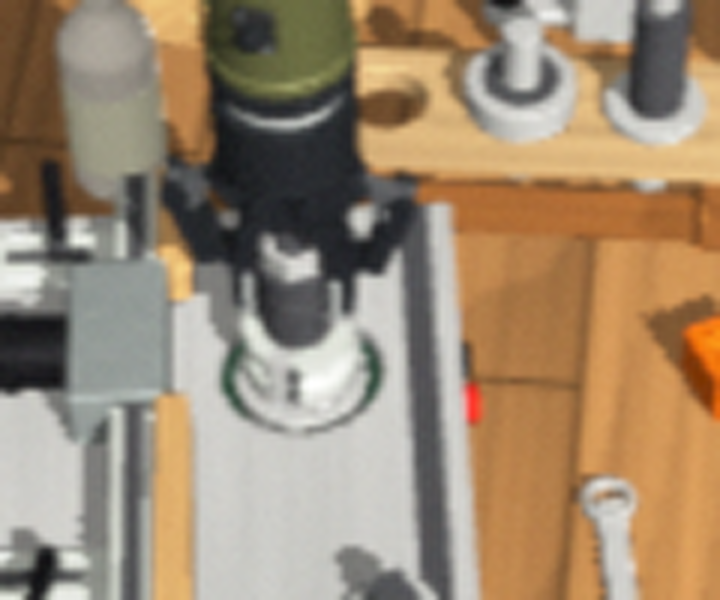

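View pics/w8.png

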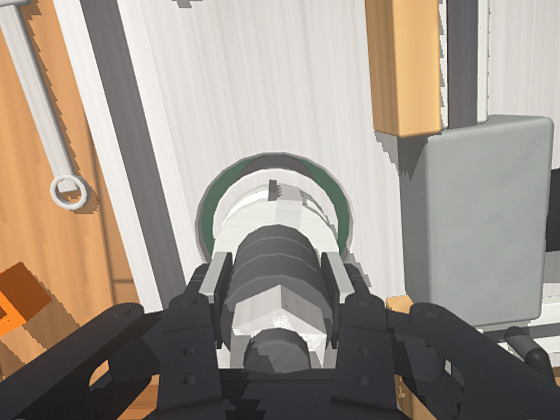

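Request:
play_rows --moves '[{"claw": 48,"dp": [-0.5,0,-0.8],"turn": [0,0,0]},{"claw": 48,"dp": [-0.5,0,-0.8],"turn": [0,0,0]},{"claw": 48,"dp": [-0.5,0,-0.8],"turn": [0,0,0]}]'

```text
t: 12.4
ee_pos: [0.608, -0.0153, 0.1553]
orientation: [0.707, 0.707, -0.0, 0.0]
ft_force: [0.1, 0.4, -0.2]
finger_gap: 0.048
```

```bash
python3 - <<'E'
from h import *
im=get_image("side"); cv2.imwrite("pics/s9.png",cv2.resize(im[120:220,210:330],None,fx=6,fy=6,interpolation=cv2.INTER_CUBIC)[:,:,::-1])
m=camera_model("wrist");im=get_image("wrist"); cv2.imwrite("pics/w9.png",im[:,:,::-1])
s=arm.read_state();print(s["ft_force"],s["wrist_torque"],s["ee_pos"])
a=cv2.imread("pics/w8.png").astype(int); 
E
```

```text
[ 0.29819693  0.07255491 -0.49430296] [-0.0304621   0.07860416  0.02411048] [ 0.60801381 -0.01491902  0.15534831]
```

View pics/w9.png

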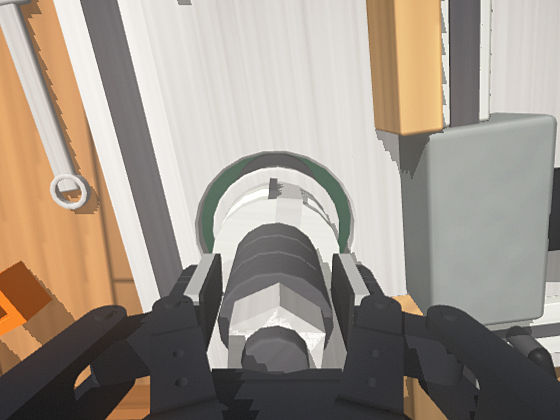

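View pics/s9.png

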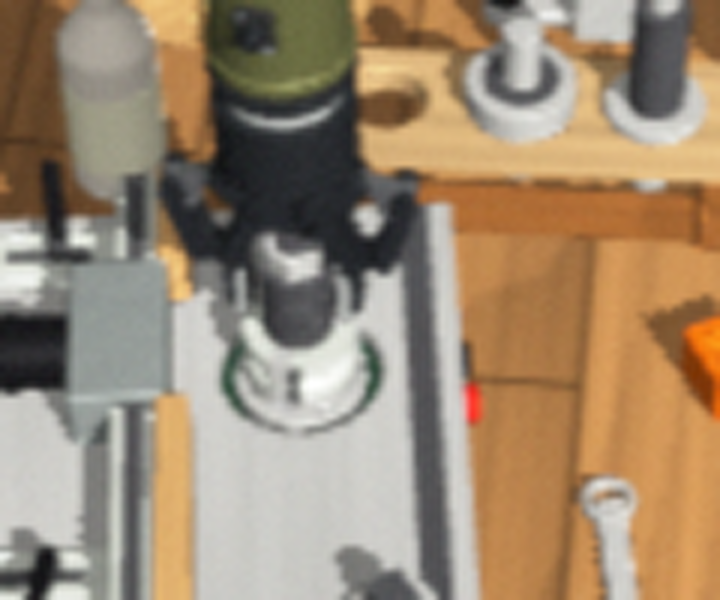

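Request:
play_rows --moves '[{"claw": 44,"dp": [0,0,-1.5],"turn": [0,0,0]},{"claw": 38,"dp": [0,0,-1.5],"turn": [0,0,0]},{"claw": 32,"dp": [0,0,-1.5],"turn": [0,0,0]},{"claw": 30,"dp": [0,0,-1.5],"turn": [0,0,0]},{"claw": 30,"dp": [0,0,-1.5],"turn": [0,0,0]}]' --grip_force 40

```text
t: 13.12
ee_pos: [0.6079, -0.0146, 0.1574]
orientation: [0.707, 0.707, -0.0, 0.0]
ft_force: [-3.3, -0.6, 5.4]
finger_gap: 0.0394
```

Request:
play_rows --moves '[{"claw": 30,"dp": [0,0,0.4],"turn": [0,0,0]},{"claw": 30,"dp": [0,0,0.4],"turn": [0,0,0]}]'

```text
t: 13.38
ee_pos: [0.6079, -0.0146, 0.1573]
orientation: [0.707, 0.707, -0.0, 0.0]
ft_force: [-3.2, -1.2, 7.3]
finger_gap: 0.0391
```

Seated, gripped, light downward push. Turn 45° and look.

Request:
play_rows --moves '[{"claw": 30,"dp": [0,0,0],"turn": [0,0,0.08]},{"claw": 30,"dp": [0,0,0],"turn": [0,0,0.2]},{"claw": 30,"dp": [0,0,0],"turn": [0,0,0.32]},{"claw": 30,"dp": [0,0,0],"turn": [0,0,0.44]},{"claw": 30,"dp": [0,0,0],"turn": [0,0,0.56]},{"claw": 30,"dp": [0,0,0],"turn": [0,0,0.68]},{"claw": 30,"dp": [0,0,0],"turn": [0,0,0.8]},{"claw": 30,"dp": [0,0,0],"turn": [0,0,0.8]}]'

```text
t: 14.38
ee_pos: [0.6085, -0.0149, 0.1573]
orientation: [0.927, 0.375, 0.0, 0.001]
ft_force: [-2.0, -0.7, 6.0]
finger_gap: 0.039
```

```bash
python3 - <<'E'
from h import *
im=get_image("side"); cv2.imwrite("pics/s10.png",cv2.resize(im[120:220,210:330],None,fx=6,fy=6,interpolation=cv2.INTER_CUBIC)[:,:,::-1])
im=get_image("wrist"); cv2.imwrite("pics/w10.png",im[:,:,::-1])
s=arm.read_state();print(s["ft_force"],s["wrist_torque"],s["ee_pos"],s["joints"].round(2)); rel(s["ee_pos"],90)
E
```

```text
[-2.04780808 -0.54342515  7.43321343] [-0.2220795   0.44984737 -0.00210121] [ 0.60847764 -0.01490084  0.15733416] [ 0.07  0.76 -0.22  1.69  0.23  0.72 -1.07]
ee [ 0.6085 -0.0149  0.1573] t 14.475 dp [0. 0. 0.] turn [ 1.400e-03  3.000e-04 -8.001e-01] gap 0.0393
```

View pics/s10.png

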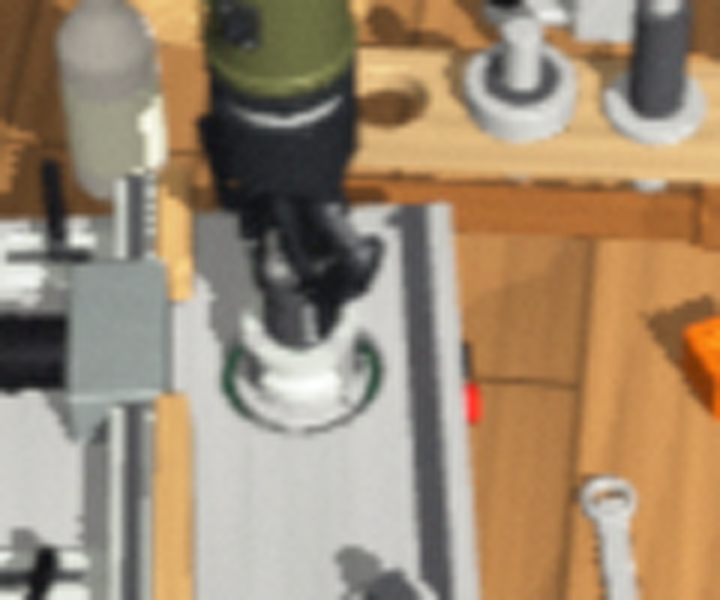

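View pics/w10.png

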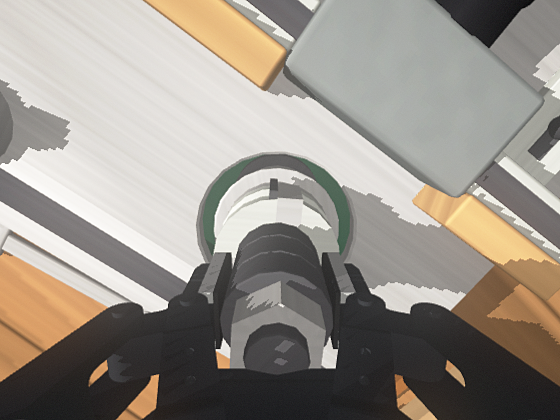

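Request:
play_rows --moves '[{"claw": 30,"dp": [0,0,0],"turn": [0,0,-0.08]},{"claw": 30,"dp": [0,0,0],"turn": [0,0,-0.2]},{"claw": 30,"dp": [0,0,0],"turn": [0,0,-0.32]},{"claw": 30,"dp": [0,0,0],"turn": [0,0,-0.44]},{"claw": 30,"dp": [0,0,0],"turn": [0,0,-0.56]},{"claw": 30,"dp": [0,0,0],"turn": [0,0,-0.68]},{"claw": 30,"dp": [0,0,0],"turn": [0,0,-0.8]},{"claw": 30,"dp": [0,0,0],"turn": [0,0,-0.8]}]'

```text
t: 15.48
ee_pos: [0.6078, -0.0146, 0.1573]
orientation: [0.707, 0.707, -0.0, -0.0]
ft_force: [-3.4, 0.6, 7.7]
finger_gap: 0.0391
```

Request:
play_rows --moves '[{"claw": 45,"dp": [0,0,-1],"turn": [0,0,0]},{"claw": 52,"dp": [0,0,-1],"turn": [0,0,0]},{"claw": 56,"dp": [0,0,-1],"turn": [0,0,0]},{"claw": 60,"dp": [0,0,-3],"turn": [0,0,0]},{"claw": 60,"dp": [0,0,-25],"turn": [0,0,0]},{"claw": 60,"dp": [0,0,-60],"turn": [0,0,0]},{"claw": 60,"dp": [0,0,-110],"turn": [0,0,0]},{"claw": 60,"dp": [0,0,-160],"turn": [0,0,0]},{"claw": 60,"dp": [0,0,-160],"turn": [0,0,0]}]'

```text
t: 16.6
ee_pos: [0.6106, -0.0137, 0.3213]
orientation: [0.707, 0.707, 0.004, 0.003]
ft_force: [0.9, 0.3, -0.6]
finger_gap: 0.0603
```

```bash
python3 - <<'E'
from h import *
im=get_image("side"); cv2.imwrite("pics/s11.png",cv2.resize(im[120:220,210:330],None,fx=6,fy=6,interpolation=cv2.INTER_CUBIC)[:,:,::-1])
for q in ["arbor","arbor_grip","cutter"]:
  for a in landmark_of("side",q)[:1]: print(q,np.round(a["xy"],1).tolist(),round(a["conf"],2))
m=camera_model("wrist");np.save("m11.npy",m,allow_pickle=True)
im=get_image("wrist"); cv2.imwrite("pics/w11.png",im[:,:,::-1])
for q,z in [("arbor",.103),("arbor_grip",.169),("nose",.103),("shaft_foot",.115)]:
  for a in landmark_of("wrist",q)[:2]: print(q,np.round(a["xy"],1).tolist(),round(a["conf"],2),at_z("wrist",a["xy"],z,m).round(4))
print([proj("side",[.608,-.015,z]).round(1) for z in (.103,.113,.169)])
rel([.515,-.38,.3],90)
E
```

```text
arbor [262.9, 180.7] 0.97
arbor_grip [256.6, 170.4] 0.71
cutter [260.4, 176.8] 0.72
arbor [277.7, 178.1] 0.83 [ 0.6081 -0.0171  0.103 ]
arbor_grip [278.8, 194.5] 0.65 [ 0.609  -0.0179  0.169 ]
[array([259.8, 180.7]), array([259.7, 178.8]), array([259. , 167.8])]
ee [ 0.6077 -0.0146  0.3158] t 17.05 dp [-365.4  -92.7   16. ] turn [-0.0016  0.      0.0001] gap 0.0596
```

View pics/s11.png

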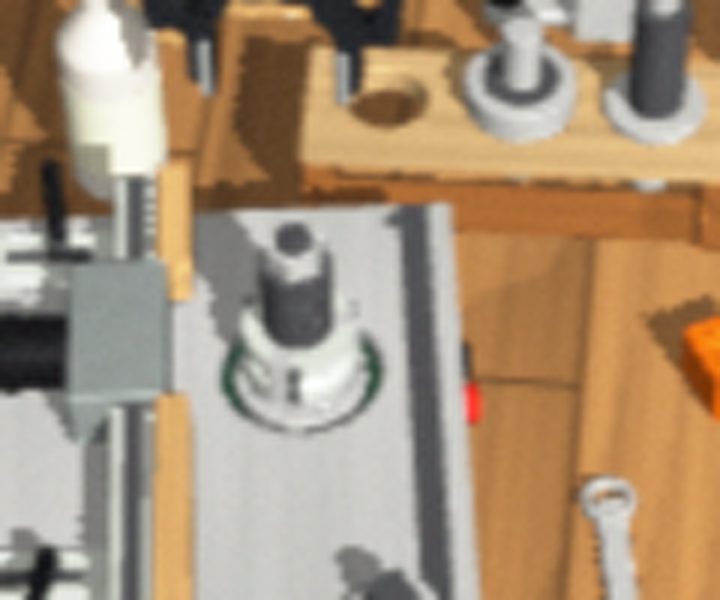

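View pics/w11.png

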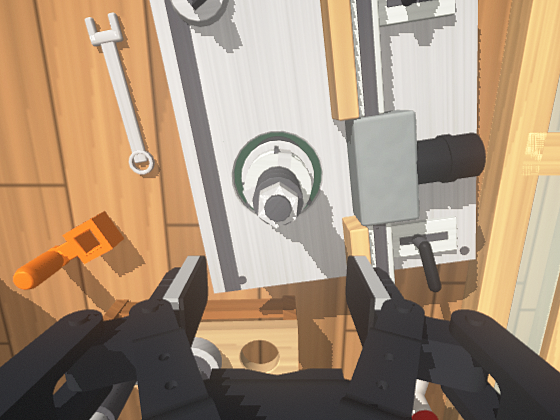

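Request:
play_rows --moves '[{"claw": 60,"dp": [60,-28,0],"turn": [0,0,0]},{"claw": 60,"dp": [110,-55,20],"turn": [0,0,0]},{"claw": 60,"dp": [150,-72,40],"turn": [0,0,0]},{"claw": 60,"dp": [160,-72,50],"turn": [0,0,0]},{"claw": 60,"dp": [160,-72,50],"turn": [0,0,0]},{"claw": 60,"dp": [160,-72,50],"turn": [0,0,0]}]'

```text
t: 17.8
ee_pos: [0.5371, 0.1437, 0.2668]
orientation: [0.708, 0.706, -0.0, 0.001]
ft_force: [0.5, 0.1, 0.2]
finger_gap: 0.0603
```

```bash
python3 - <<'E'
from h import *
m=camera_model("wrist");np.save("m12.npy",m,allow_pickle=True)
im=get_image("wrist"); cv2.imwrite("pics/w12.png",im[:,:,::-1])
for q,z in [("shaft_foot",.115)]:
  for a in landmark_of("wrist",q)[:2]: print(q,np.round(a["xy"],1).tolist(),round(a["conf"],2),at_z("wrist",a["xy"],z,m).round(4))
print(arm.read_state()["ee_pos"])
p=proj("wrist",[.536,.151,.13],m);print(p)
c,r=int(p[0]),int(p[1]); cv2.imwrite("pics/w12c.png",cv2.resize(im[max(0,r-65):r+65,c-80:c+80],None,fx=4.5,fy=4.5,interpolation=cv2.INTER_CUBIC)[:,:,::-1]); print(c-80,max(0,r-65))
E
```

```text
shaft_foot [275.3, 180.7] 0.94 [0.5366 0.1514 0.115 ]
[0.53706438 0.14389158 0.26705895]
[274.55254736 184.95287388]
194 119
```

View pics/w12.png

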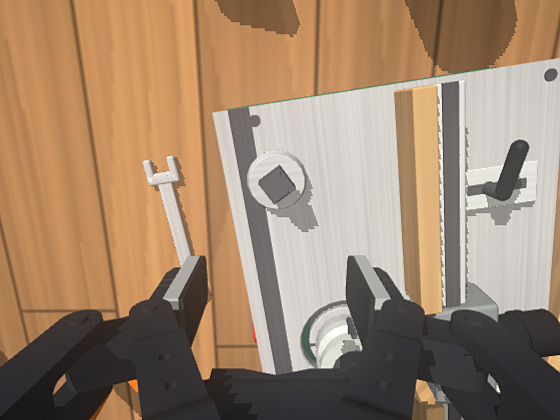

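View pics/w12c.png

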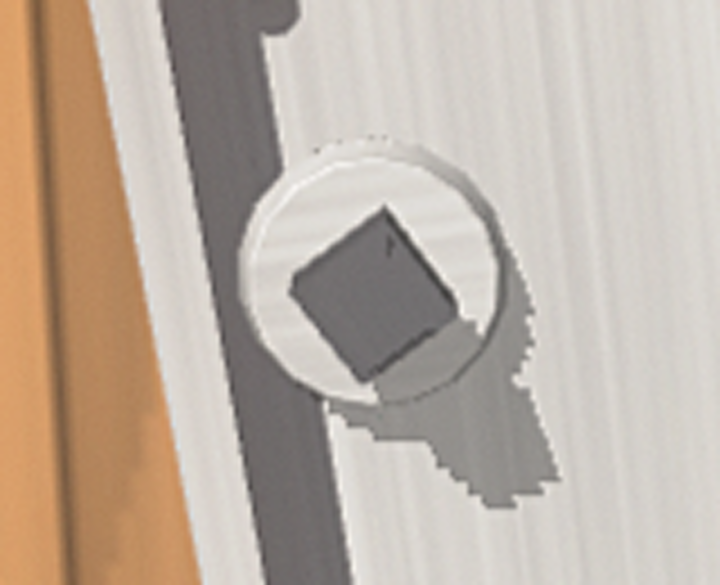

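```bash
python3 - <<'E'
from h import *
m=np.load("m12.npy",allow_pickle=True).item()
C=lambda p:(194+p[0]/4.5,119+p[1]/4.5)
print("boss",at_z("wrist",C((371,281)),.115,m))
im=cv2.cvtColor(cv2.imread("pics/w12.png"),cv2.COLOR_BGR2GRAY)
mask=((im<115).astype(np.uint8)); r=np.zeros_like(mask); cv2.circle(r,(276,181),24,1,-1); mask&=r
n,l,st,ce=cv2.connectedComponentsWithStats(mask); i=1+np.argmax(st[1:,4]); print(st[i],ce[i])
pts=np.argwhere(l==i)[:,::-1].astype(np.float32); print(cv2.minAreaRect(pts))
for z in (.125,.131):
    W=np.array([at_z("wrist",p,z,m)[:2]*1000 for p in pts],np.float32); print(z,cv2.minAreaRect(W))
cor=[(386,206),(290,291),(366,382),(458,305)]
w=[at_z("wrist",C(c),.131,m)[:2] for c in cor]; 
for a,b in zip(w,w[1:]+w[:1]): print(np.degrees(np.arctan2(*(b-a)[::-1]))%90,np.linalg.norm(b-a))
print(np.mean(w,0))
E
```

```text
boss [0.53756681 0.15072914 0.115     ]
[259 165  36  39 771] [276.61348898 184.72114137]
((276.8199768066406, 184.75999450683594), (28.9999942779541, 27.999996185302734), 53.13010025024414)
0.125 ((537.878173828125, 149.9561767578125), (23.392948150634766, 24.35328483581543), 36.897823333740234)
0.131 ((537.8652954101562, 151.29010009765625), (22.900840759277344, 23.840961456298828), 36.897613525390625)
41.57710103093453 0.023155278119721363
38.5939963102777 0.021867173885361017
40.781409922295516 0.02204705425254349
35.77947264747219 0.022257559120472035
[0.5382598  0.15123126]
```

```bash
python3 -c "
from h import *
rel([.5,-.2,.32],50)
rel([.475,-.42,.24],8)"
```

```text
ee [0.5371 0.1439 0.2671] t 17.9 dp [-344.   -36.   -52.8] turn [1.300e-03 1.000e-04 6.952e-01] gap 0.0602
ee [0.5371 0.1439 0.2671] t 17.9 dp [-564.1  -60.4   27.3] turn [ 1.3000e-03 -4.0000e-04  1.4282e+00] gap 0.0602
```

Request:
play_rows --moves '[{"claw": 85,"dp": [-20,-20,-50],"turn": [0,0,0]},{"claw": 85,"dp": [-80,-36,-55],"turn": [0,0,0.15]},{"claw": 85,"dp": [-344,-60,-55],"turn": [0,0,0.8]},{"claw": 85,"dp": [-344,-60,-55],"turn": [0,0,0.8]},{"claw": 85,"dp": [-344,-60,-55],"turn": [0,0,0.8]},{"claw": 85,"dp": [-344,-60,-55],"turn": [0,0,0.8]},{"claw": 85,"dp": [-344,-60,-55],"turn": [0,0,0.9]},{"claw": 85,"dp": [-400,-60,-55],"turn": [0,0,1.1]},{"claw": 85,"dp": [-460,-60,-55],"turn": [0,0,1.25]},{"claw": 85,"dp": [-520,-60,-40],"turn": [0,0,1.4]},{"claw": 85,"dp": [-564,-60,0],"turn": [0,0,1.43]},{"claw": 85,"dp": [-564,-60,27],"turn": [0,0,1.43]},{"claw": 85,"dp": [-564,-60,27],"turn": [0,0,1.43]},{"claw": 85,"dp": [-564,-60,27],"turn": [0,0,1.43]}]'

```text
t: 19.65
ee_pos: [0.4768, -0.4187, 0.2412]
orientation: [0.998, 0.071, 0.001, 0.001]
ft_force: [-0.6, 0.8, 0.4]
finger_gap: 0.0849
```

```bash
python3 - <<'E'
from h import *
m=camera_model("wrist");np.save("m13.npy",m,allow_pickle=True)
im=get_image("wrist"); cv2.imwrite("pics/w13.png",im[:,:,::-1])
for q,z in [("crank_hub",0),("crank_grip",.058),("crank",0)]:
  for a in landmark_of("wrist",q)[:2]: print(q,np.round(a["xy"],1).tolist(),round(a["conf"],2),at_z("wrist",a["xy"],z,m).round(4))
s=arm.read_state();print(s["ee_pos"],s["joints"].round(2),s["t"])
E
```

```text
crank_hub [242.4, 310.4] 0.94 [ 0.2989 -0.4024  0.    ]
crank_hub [92.8, 130.4] 0.67 [ 0.4942 -0.2186  0.    ]
crank_grip [280.4, 131.8] 0.79 [ 0.5248 -0.4166  0.058 ]
crank_grip [194.6, 294.7] 0.57 [ 0.3477 -0.352   0.058 ]
crank [18.7, 260.7] 0.82 [ 0.3284 -0.1311  0.    ]
crank [226.0, 291.8] 0.75 [ 0.3218 -0.3795  0.    ]
[ 0.47687523 -0.41857551  0.24129236] [ 0.71  0.69 -0.11  1.53  0.09  0.93 -0.86] 19.85
```

View pics/w13.png

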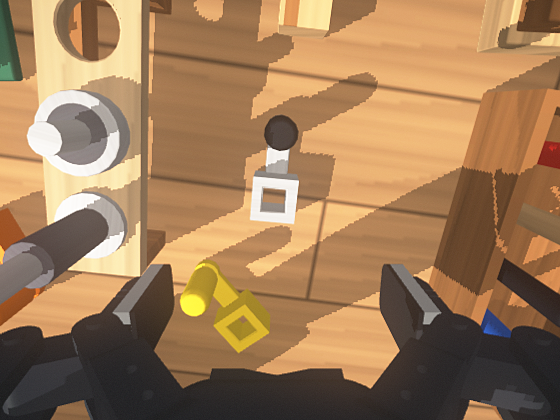

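```bash
python3 - <<'E'
from h import *
im=cv2.imread("pics/w13.png"); cv2.imwrite("pics/w13c.png",cv2.resize(im[100:240,210:340],None,fx=4.2,fy=4.2,interpolation=cv2.INTER_CUBIC))
E
```

```text
(no output)
```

View pics/w13c.png

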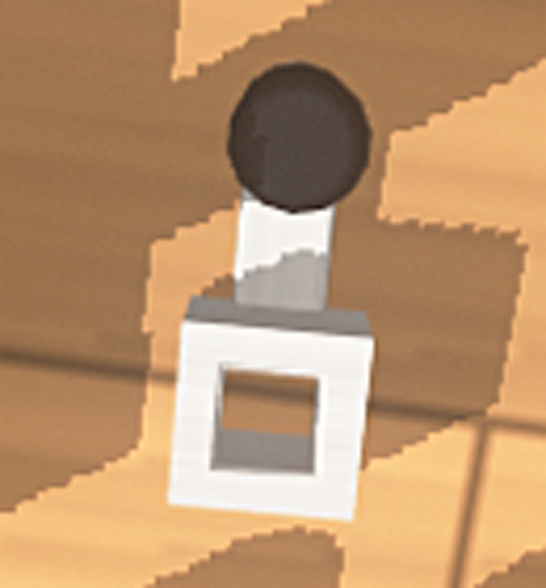

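```bash
python3 - <<'E'
from h import *
m=np.load("m13.npy",allow_pickle=True).item()
cor=[(184,321),(373,338),(353,520),(168,501)]
w=[at_z("wrist",(210+c[0]/4.2,100+c[1]/4.2),.036,m)[:2] for c in cor]
for a,b in zip(w,w[1:]+w[:1]): print(np.degrees(np.arctan2(*(b-a)[::-1]))%90,np.linalg.norm(b-a))
c=np.mean(w,0);print(c)
h=at_z("wrist",(210+300/4.2,100+137/4.2),.078,m);print("handle",h,np.linalg.norm(h[:2]-c),np.degrees(np.arctan2(*(h[:2]-c)[::-1])))
rel([c[0],c[1],.0050],6)
E
```

```text
2.83723409321793 0.04560112269420911
2.9105780847838787 0.04637664673746714
1.8818824157575023 0.04627663269260099
2.07127096810473 0.045609101970022894
[ 0.45408982 -0.42066324]
handle [ 0.52550272 -0.41713517  0.078     ] 0.07149999848398741 2.8283339877075857
ee [ 0.4769 -0.4186  0.2413] t 19.85 dp [-23.3  -1.6 236.2] turn [ 0.0019 -0.002   0.0369] gap 0.0846
```

Request:
play_rows --moves '[{"claw": 85,"dp": [-23.3,-1.6,40],"turn": [0,0,0.097]},{"claw": 85,"dp": [-23.3,-1.6,90],"turn": [0,0,0.097]},{"claw": 85,"dp": [-23.3,-1.6,140],"turn": [0,0,0.097]},{"claw": 85,"dp": [-23.3,-1.6,185],"turn": [0,0,0.097]},{"claw": 85,"dp": [-23.3,-1.6,215],"turn": [0,0,0.097]},{"claw": 85,"dp": [-23.3,-1.6,230],"turn": [0,0,0.097]},{"claw": 85,"dp": [-23.3,-1.6,238],"turn": [0,0,0.097]},{"claw": 85,"dp": [-23.3,-1.6,238],"turn": [0,0,0.097]}]'

```text
t: 20.85
ee_pos: [0.4532, -0.4206, 0.0023]
orientation: [1.0, 0.022, 0.0, 0.0]
ft_force: [0.1, -0.4, -0.3]
finger_gap: 0.085
```

```bash
python3 - <<'E'
from h import *
m=camera_model("wrist")
im=get_image("wrist"); cv2.imwrite("pics/w14.png",im[:,:,::-1])
rel([.4541,-.4207,.003],2.6)
E
```

```text
ee [ 0.4534 -0.4208  0.0027] t 20.9 dp [ 0.7 -0.1 -0.3] turn [ 0.0013 -0.0013 -0.0015] gap 0.0849
```

View pics/w14.png

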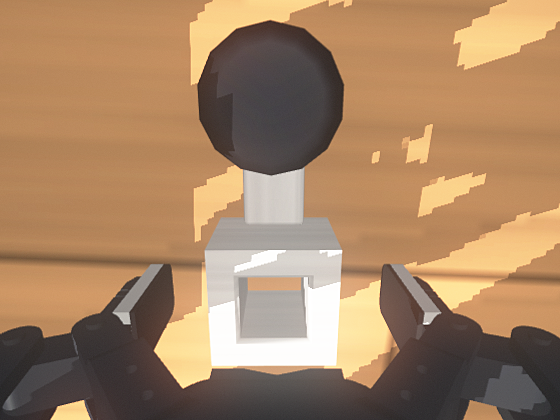

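Request:
play_rows --moves '[{"claw": 60,"dp": [0.7,0,0],"turn": [0,0,0]},{"claw": 48,"dp": [0.7,0,0],"turn": [0,0,0]},{"claw": 42,"dp": [0.7,0,0],"turn": [0,0,0]},{"claw": 36,"dp": [0.7,0,0],"turn": [0,0,0]},{"claw": 36,"dp": [0.7,0,0],"turn": [0,0,0]},{"claw": 36,"dp": [0.7,0,0],"turn": [0,0,0]}]' --grip_force 80

```text
t: 21.65
ee_pos: [0.4539, -0.4204, 0.0027]
orientation: [1.0, 0.022, 0.0, 0.0]
ft_force: [-0.5, 1.4, 5.9]
finger_gap: 0.0449
```

Request:
play_rows --moves '[{"claw": 36,"dp": [0,0,-10],"turn": [0,0,0]},{"claw": 36,"dp": [0,0,-40],"turn": [0,0,0]},{"claw": 36,"dp": [0,0,-90],"turn": [0,0,0]},{"claw": 36,"dp": [0,0,-150],"turn": [0,0,0]},{"claw": 36,"dp": [0,0,-210],"turn": [0,0,0]},{"claw": 36,"dp": [0,0,-270],"turn": [0,0,0]},{"claw": 36,"dp": [0,0,-270],"turn": [0,0,0]},{"claw": 36,"dp": [0,0,-270],"turn": [0,0,0]}]'

```text
t: 22.65
ee_pos: [0.4522, -0.4193, 0.2707]
orientation: [1.0, 0.022, -0.001, -0.001]
ft_force: [0.0, 1.0, -4.3]
finger_gap: 0.0449
```

```bash
python3 - <<'E'
from h import *
m=camera_model("wrist");np.save("m15.npy",m,allow_pickle=True)
im=get_image("wrist"); cv2.imwrite("pics/w15.png",im[:,:,::-1])
s=arm.read_state();print(s["ee_pos"],s["joints"].round(2),s["t"],s["ft_force"],s["wrist_torque"],s["finger_gap"])
rel([.538,.151,.28],128)
E
```

```text
[ 0.45189447 -0.41903366  0.26968285] [ 0.72  0.63 -0.09  1.54  0.07  0.97 -0.91] 22.7 [-0.74608203  0.37155088 -3.84491409] [-0.01861565  0.0479008   0.00052125] 0.044790065901936967
ee [ 0.4519 -0.419   0.2697] t 22.7 dp [ 111.  -565.7   -9. ] turn [-5.9000e-03 -1.3000e-03 -2.1901e+00] gap 0.0448
```

View pics/w15.png

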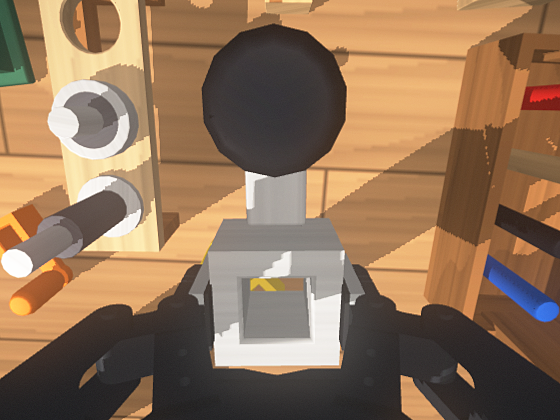

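Request:
play_rows --moves '[{"claw": 36,"dp": [3,-15,-5],"turn": [0,0,-0.1]},{"claw": 36,"dp": [10,-50,-9],"turn": [0,0,-0.27]},{"claw": 36,"dp": [20,-100,-9],"turn": [0,0,-0.44]},{"claw": 36,"dp": [30,-150,-9],"turn": [0,0,-0.61]},{"claw": 36,"dp": [40,-200,-9],"turn": [0,0,-0.78]},{"claw": 36,"dp": [50,-250,-9],"turn": [0,0,-0.95]},{"claw": 36,"dp": [60,-300,-9],"turn": [0,0,-1.12]},{"claw": 36,"dp": [70,-350,-9],"turn": [0,0,-1.29]},{"claw": 36,"dp": [80,-400,-9],"turn": [0,0,-1.46]},{"claw": 36,"dp": [90,-450,-9],"turn": [0,0,-1.63]},{"claw": 36,"dp": [100,-500,-9],"turn": [0,0,-1.8]},{"claw": 36,"dp": [106,-540,-9],"turn": [0,0,-1.97]},{"claw": 36,"dp": [111,-560,-9],"turn": [0,0,-2.1]},{"claw": 36,"dp": [111,-565.5,-9],"turn": [0,0,-2.19]},{"claw": 36,"dp": [111,-565.5,-9],"turn": [0,0,-2.19]},{"claw": 36,"dp": [111,-565.5,-9],"turn": [0,0,-2.19]}]'

```text
t: 24.7
ee_pos: [0.5391, 0.1485, 0.2795]
orientation: [0.439, 0.898, -0.001, -0.001]
ft_force: [-0.6, 0.1, -3.7]
finger_gap: 0.0451
```

```bash
python3 - <<'E'
from h import *
m15=np.load("m15.npy",allow_pickle=True).item()
# hub centre in tool frame from w15: TCP (.4519,-.419,.2697) yaw 2.5
cs=[(210,250),(344,250),(340,366),(213,366)]
w=np.array([at_z("wrist",c,.2697+.0333,m15)[:2] for c in cs]); c=w.mean(0)
print("hub c",c-np.array([.4519,-.419]),[np.linalg.norm(a-b) for a,b in zip(w,np.roll(w,-1,0))])
im=get_image("wrist"); cv2.imwrite("pics/w16.png",im[:,:,::-1])
im=get_image("side"); cv2.imwrite("pics/s16.png",cv2.resize(im[110:290,180:360],None,fx=3.3,fy=3.3,interpolation=cv2.INTER_CUBIC)[:,:,::-1])
s=arm.read_state();print(s["joints"].round(2),s["ft_force"])
rel([.5375,.1512,.17],128)
E
```

```text
hub c [-0.00027492 -0.00124034] [np.float64(0.04567019826678922), np.float64(0.04738894280395665), np.float64(0.048060514334633125), np.float64(0.047445574148465806)]
[ 0.06  0.61 -0.7   1.69  0.46  1.01 -0.14] [-0.05347906  0.31112579 -4.12345735]
ee [0.5394 0.1487 0.2801] t 24.8 dp [  3.2   0.2 110.1] turn [-0.0014  0.0001 -0.0022] gap 0.0451
```

View pics/w16.png

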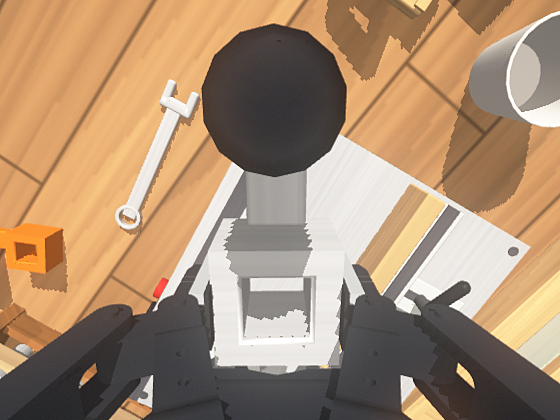

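View pics/s16.png

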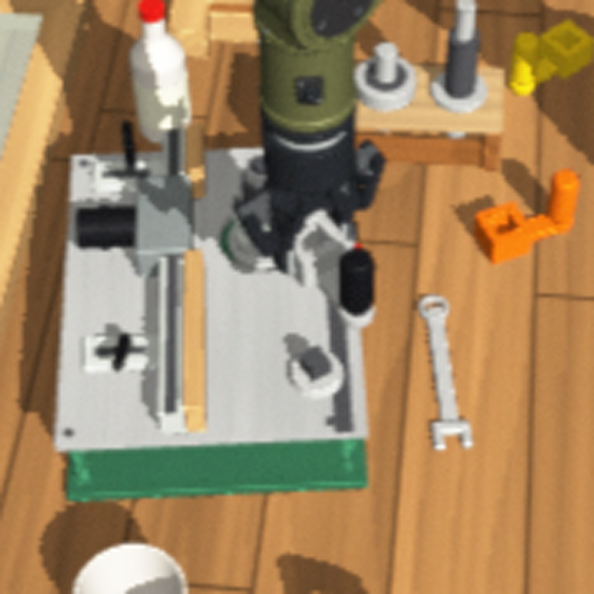

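Request:
play_rows --moves '[{"claw": 36,"dp": [3.2,0.2,30],"turn": [0,0,0]},{"claw": 36,"dp": [3.2,0.2,70],"turn": [0,0,0]},{"claw": 36,"dp": [3.2,0.2,105],"turn": [0,0,0]},{"claw": 36,"dp": [3.2,0.2,125],"turn": [0,0,0]},{"claw": 36,"dp": [3.2,0.2,127],"turn": [0,0,0]},{"claw": 36,"dp": [3.2,0.2,127],"turn": [0,0,0]}]'

```text
t: 25.55
ee_pos: [0.5384, 0.1524, 0.1544]
orientation: [0.439, 0.899, 0.0, 0.0]
ft_force: [0.5, -0.1, -4.5]
finger_gap: 0.045
```

```bash
python3 - <<'E'
from h import *
im=get_image("wrist"); cv2.imwrite("pics/w17.png",cv2.resize(im[200:400,180:380],None,fx=3,fy=3,interpolation=cv2.INTER_CUBIC)[:,:,::-1])
im=get_image("side"); cv2.imwrite("pics/s17.png",cv2.resize(im[150:270,220:340],None,fx=5,fy=5,interpolation=cv2.INTER_CUBIC)[:,:,::-1])
rel([.5375,.1512,.118],128)
m=camera_model("wrist")
for z in (.143,.131): 
  h={.143:.0065,.131:.011}[z]
  print([(proj("wrist",[.5375+np.sqrt(2)*h*np.cos(np.radians(38+45+90*k)),.1512+np.sqrt(2)*h*np.sin(np.radians(83+90*k)),z],m)-[180,200]).dot(3).round() if 0 else ((proj("wrist",[.5375+np.sqrt(2)*h*np.cos(np.radians(83+90*k)),.1512+np.sqrt(2)*h*np.sin(np.radians(83+90*k)),z],m)-[180,200])*3).round() for k in range(4)])
E
```

```text
ee [0.5386 0.1526 0.1549] t 25.65 dp [-0.4 -1.8 36.9] turn [ 0.0022  0.0008 -0.0007] gap 0.0449
[array([321., 135.]), array([239., 135.]), array([240., 210.]), array([321., 210.])]
[array([346.,  83.]), array([215.,  83.]), array([217., 202.]), array([344., 202.])]
```

View pics/w17.png

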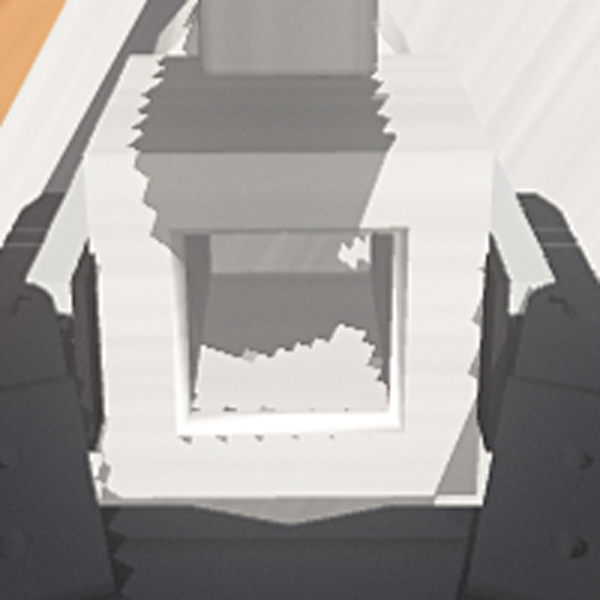

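View pics/s17.png

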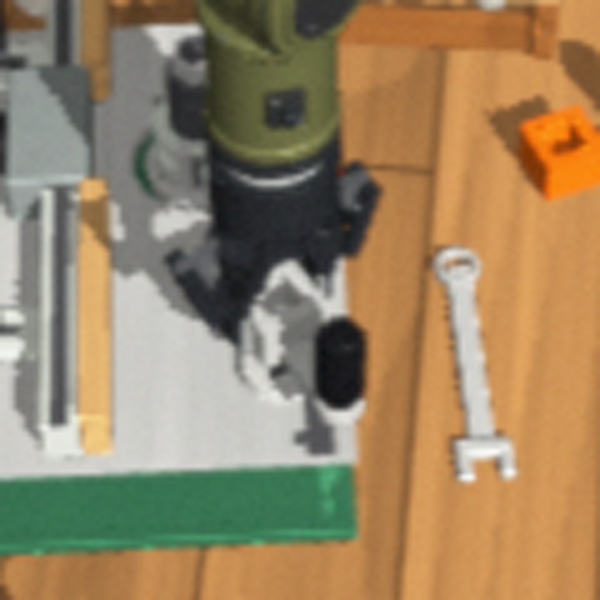

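Request:
play_rows --moves '[{"claw": 36,"dp": [-0.4,-1.5,4],"turn": [0,0,0]},{"claw": 36,"dp": [-0.4,-1.5,9],"turn": [0,0,0]},{"claw": 36,"dp": [-0.4,-1.5,14],"turn": [0,0,0]},{"claw": 36,"dp": [-0.4,-1.5,17],"turn": [0,0,0]},{"claw": 36,"dp": [-0.4,-1.5,17],"turn": [0,0,0]}]'

```text
t: 26.28
ee_pos: [0.5366, 0.151, 0.1363]
orientation: [0.438, 0.899, -0.0, -0.0]
ft_force: [0.3, -0.0, -2.9]
finger_gap: 0.0449
```

Request:
play_rows --moves '[{"claw": 36,"dp": [0,0,2],"turn": [0,0,0]},{"claw": 36,"dp": [0,0,4],"turn": [0,0,0]},{"claw": 36,"dp": [0,0,6],"turn": [0,0,0]},{"claw": 36,"dp": [0,0,6],"turn": [0,0,0]}]'

```text
t: 26.78
ee_pos: [0.5367, 0.1509, 0.1305]
orientation: [0.438, 0.899, -0.0, -0.0]
ft_force: [-0.5, 0.4, -3.5]
finger_gap: 0.0448
```

Request:
play_rows --moves '[{"claw": 36,"dp": [0,0,3],"turn": [0,0,0]},{"claw": 36,"dp": [0,0,6],"turn": [0,0,0]},{"claw": 36,"dp": [0,0,9],"turn": [0,0,0]},{"claw": 36,"dp": [0,0,11],"turn": [0,0,0]},{"claw": 36,"dp": [0,0,11],"turn": [0,0,0]}]'

```text
t: 27.4
ee_pos: [0.5367, 0.1509, 0.1195]
orientation: [0.438, 0.899, -0.0, -0.0]
ft_force: [0.2, 0.1, -4.2]
finger_gap: 0.0446
```

Request:
play_rows --moves '[{"claw": 36,"dp": [0,0,1],"turn": [0,0,0]},{"claw": 36,"dp": [0,0,2],"turn": [0,0,0]},{"claw": 36,"dp": [0,0,2.5],"turn": [0,0,0]},{"claw": 36,"dp": [0,0,2.5],"turn": [0,0,0]}]'

```text
t: 27.9
ee_pos: [0.5369, 0.151, 0.1177]
orientation: [0.438, 0.899, 0.0, 0.0]
ft_force: [-1.8, -1.3, 4.1]
finger_gap: 0.045
```

```bash
python3 - <<'E'
from h import *
im=get_image("side"); cv2.imwrite("pics/s18.png",cv2.resize(im[150:270,220:340],None,fx=5,fy=5,interpolation=cv2.INTER_CUBIC)[:,:,::-1])
s=arm.read_state();print(s["ee_pos"],s["ft_force"],s["wrist_torque"])
E
```

```text
[0.53691556 0.15102616 0.11768853] [-2.14655514 -0.94917443  4.8595069 ] [-0.21576262  0.38360883  0.01267578]
```

View pics/s18.png

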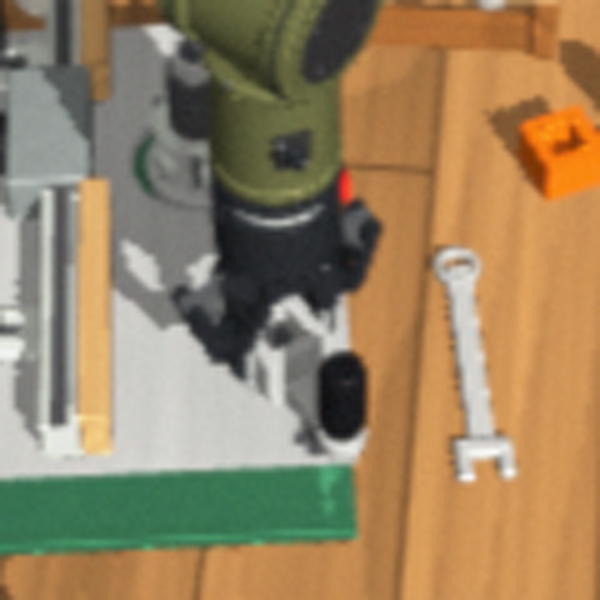

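Request:
play_rows --moves '[{"claw": 52,"dp": [0,0,-0.5],"turn": [0,0,0]},{"claw": 60,"dp": [0,0,-0.5],"turn": [0,0,0]},{"claw": 62,"dp": [0,0,-0.5],"turn": [0,0,0]},{"claw": 62,"dp": [0,0,-15],"turn": [0,0,0]},{"claw": 62,"dp": [0,0,-50],"turn": [0,0,0]},{"claw": 62,"dp": [0,0,-100],"turn": [0,0,0]},{"claw": 62,"dp": [-20,0,-130],"turn": [0,0,0]},{"claw": 62,"dp": [-20,0,-130],"turn": [0,0,0]},{"claw": 62,"dp": [-20,0,-130],"turn": [0,0,0]}]'

```text
t: 29.08
ee_pos: [0.5485, 0.1352, 0.2471]
orientation: [0.438, 0.899, -0.0, -0.0]
ft_force: [-0.1, 0.2, -1.0]
finger_gap: 0.062
```

```bash
python3 - <<'E'
from h import *
m=camera_model("wrist");np.save("m19.npy",m,allow_pickle=True)
im=get_image("wrist"); cv2.imwrite("pics/w19.png",im[:,:,::-1])
s=arm.read_state();print(s["ee_pos"],s["t"])
for q,z in [("crank_hub",.115),("crank_grip",.173)]:
  for a in landmark_of("wrist",q)[:2]: print(q,np.round(a["xy"],1).tolist(),round(a["conf"],2),at_z("wrist",a["xy"],z,m).round(4))
im=get_image("side"); cv2.imwrite("pics/s19.png",cv2.resize(im[150:270,220:340],None,fx=5,fy=5,interpolation=cv2.INTER_CUBIC)[:,:,::-1])
E
```

```text
[0.54811474 0.1353649  0.24657455] 29.125
crank_hub [27.7, 235.8] 0.88 [ 0.4059 -0.0204  0.115 ]
crank_grip [273.8, 68.6] 0.93 [0.4915 0.2053 0.173 ]
```

View pics/w19.png

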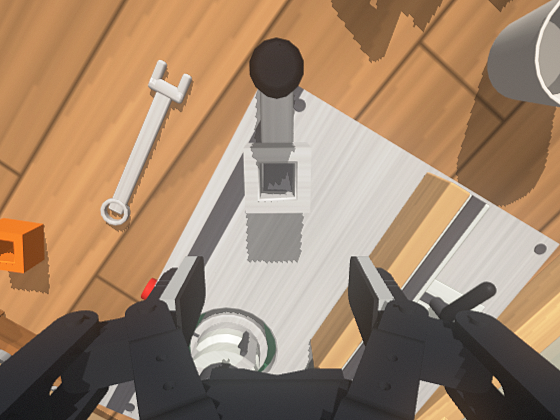

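View pics/s19.png

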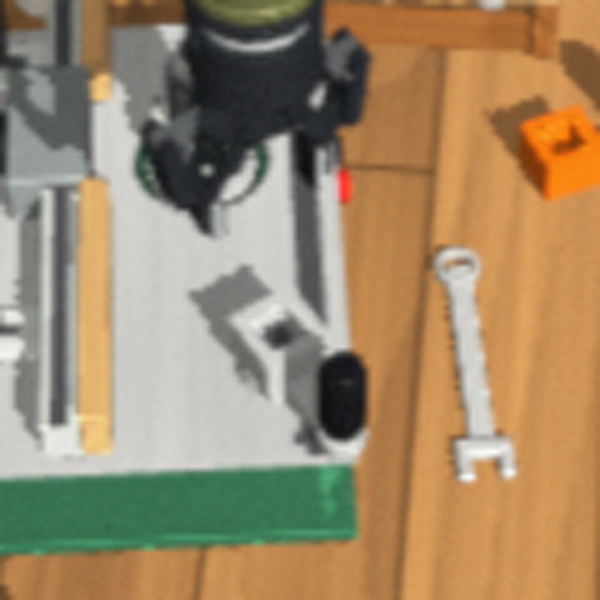

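```bash
python3 - <<'E'
from h import *
m=np.load("m19.npy",allow_pickle=True).item()
h=at_z("wrist",(276.3,67.5),.193,m); print(h, h[:2]-[.537,.151],np.hypot(*(h[:2]-[.537,.151])))
cs=[(247,152),(311,148),(310,211),(246,213)]
w=np.array([at_z("wrist",c,.151,m)[:2] for c in cs]); print(w.mean(0),[np.linalg.norm(a-b).round(4) for a,b in zip(w,np.roll(w,-1,0))])
rel([.4937,.2060,.159],128)
E
```

```text
[0.49347264 0.20508541 0.193     ] [-0.04352736  0.05408541] 0.06942523001141596
[0.53778277 0.15075375] [np.float64(0.0435), np.float64(0.0445), np.float64(0.0456), np.float64(0.0433)]
ee [0.5483 0.1356 0.2463] t 29.275 dp [89.   0.6 87.4] turn [-0.0018 -0.0009  0.0009] gap 0.0619
```

Request:
play_rows --moves '[{"claw": 62,"dp": [45,0.3,0],"turn": [0,0,0]},{"claw": 62,"dp": [88.5,0.6,0],"turn": [0,0,0]},{"claw": 62,"dp": [88.5,0.6,10],"turn": [0,0,0]},{"claw": 62,"dp": [88.5,0.6,45],"turn": [0,0,0]},{"claw": 62,"dp": [88.5,0.6,75],"turn": [0,0,0]},{"claw": 62,"dp": [88.5,0.6,87],"turn": [0,0,0]},{"claw": 62,"dp": [88.5,0.6,87],"turn": [0,0,0]}]'

```text
t: 30.15
ee_pos: [0.495, 0.2049, 0.1595]
orientation: [0.439, 0.899, -0.001, -0.0]
ft_force: [-0.1, 0.4, -0.2]
finger_gap: 0.062
```

```bash
python3 - <<'E'
from h import *
im=get_image("wrist"); cv2.imwrite("pics/w20.png",im[:,:,::-1])
s=arm.read_state();print(s["ee_pos"],s["ft_force"],s["joints"].round(2))
E
```

```text
[0.49547363 0.20542947 0.16036858] [ 0.376195   -0.55781099 -0.03146836] [-0.13  0.73 -0.59  1.89  0.61  0.71 -0.42]
```

View pics/w20.png

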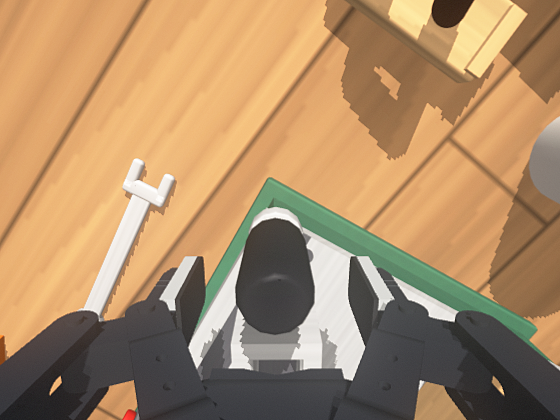

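Request:
play_rows --moves '[{"claw": 45,"dp": [0,0,0],"turn": [0,0,0]},{"claw": 34,"dp": [0,0,0],"turn": [0,0,0]},{"claw": 28,"dp": [0,0,0],"turn": [0,0,0]},{"claw": 24,"dp": [0,0,0],"turn": [0,0,0]},{"claw": 24,"dp": [0,0,0],"turn": [0,0,0]}]' --grip_force 30

```text
t: 30.82
ee_pos: [0.4954, 0.2058, 0.1606]
orientation: [0.438, 0.899, 0.0, 0.0]
ft_force: [-2.3, 0.7, 4.7]
finger_gap: 0.0293
```

```bash
python3 - <<'E'
from h import *
s=arm.read_state();print(s["ee_pos"],s["ft_force"],s["finger_gap"])
d=s["ee_pos"][:2]-np.array([.5371,.1511]);print(np.hypot(*d),np.degrees(np.arctan2(d[1],d[0])))
# circle offsets in tool axes: tool yaw 128, x radially outward, y=(sin,-cos)  clockwise tangential
for a in range(0,361,18): 
    t=np.radians(a); print(a, [round(70*(np.cos(t)-1),1), round(70*np.sin(t),1)])
E
```

```text
[0.49540562 0.20580134 0.1606216 ] [-2.25600091  0.65004453  4.71436343] 0.02933371464558985
0.06877977364860308 127.3153228641781
0 [np.float64(0.0), np.float64(0.0)]
18 [np.float64(-3.4), np.float64(21.6)]
36 [np.float64(-13.4), np.float64(41.1)]
54 [np.float64(-28.9), np.float64(56.6)]
72 [np.float64(-48.4), np.float64(66.6)]
90 [np.float64(-70.0), np.float64(70.0)]
108 [np.float64(-91.6), np.float64(66.6)]
126 [np.float64(-111.1), np.float64(56.6)]
144 [np.float64(-126.6), np.float64(41.1)]
162 [np.float64(-136.6), np.float64(21.6)]
180 [np.float64(-140.0), np.float64(0.0)]
198 [np.float64(-136.6), np.float64(-21.6)]
216 [np.float64(-126.6), np.float64(-41.1)]
234 [np.float64(-111.1), np.float64(-56.6)]
252 [np.float64(-91.6), np.float64(-66.6)]
270 [np.float64(-70.0), np.float64(-70.0)]
288 [np.float64(-48.4), np.float64(-66.6)]
306 [np.float64(-28.9), np.float64(-56.6)]
324 [np.float64(-13.4), np.float64(-41.1)]
342 [np.float64(-3.4), np.float64(-21.6)]
360 [np.float64(0.0), np.float64(-0.0)]
```

Request:
play_rows --moves '[{"claw": 24,"dp": [-0.6,9.1,0],"turn": [0,0,0]},{"claw": 24,"dp": [-2.4,18.1,0],"turn": [0,0,0]},{"claw": 24,"dp": [-9.4,35,0],"turn": [0,0,0]},{"claw": 24,"dp": [-20.5,49.5,0],"turn": [0,0,0]},{"claw": 24,"dp": [-35,60.6,0],"turn": [0,0,0]},{"claw": 24,"dp": [-51.9,67.6,0],"turn": [0,0,0]},{"claw": 24,"dp": [-70,70,0],"turn": [0,0,0]},{"claw": 24,"dp": [-70,70,0],"turn": [0,0,0]}]'

```text
t: 31.82
ee_pos: [0.5944, 0.1927, 0.1609]
orientation: [0.439, 0.898, 0.0, 0.0]
ft_force: [0.6, -0.1, 8.5]
finger_gap: 0.029
```

```bash
python3 - <<'E'
from h import *
s=arm.read_state();print(s["ee_pos"],s["ft_force"],s["finger_gap"])
R=Ro.from_quat(s["orientation"]);print("tool force",R.inv().apply(s["ft_force"]))
im=get_image("wrist"); cv2.imwrite("pics/w21.png",im[:,:,::-1])
im=get_image("side"); cv2.imwrite("pics/s21.png",cv2.resize(im[150:270,220:340],None,fx=5,fy=5,interpolation=cv2.INTER_CUBIC)[:,:,::-1])
E
```

```text
[0.59439442 0.19272416 0.16091537] [ 0.58508942 -0.112463    8.53103151] 0.028969399486534795
tool force [-0.45051046  0.39832733 -8.53064194]
```

View pics/w21.png

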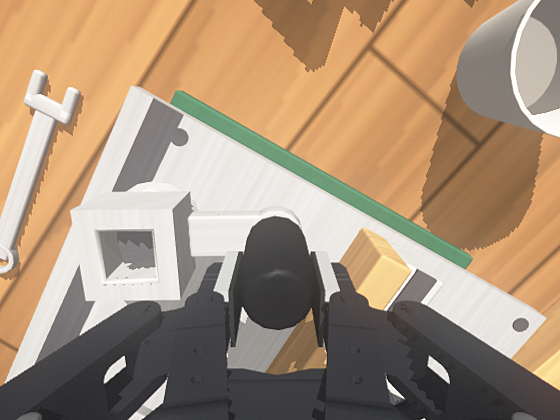

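View pics/s21.png

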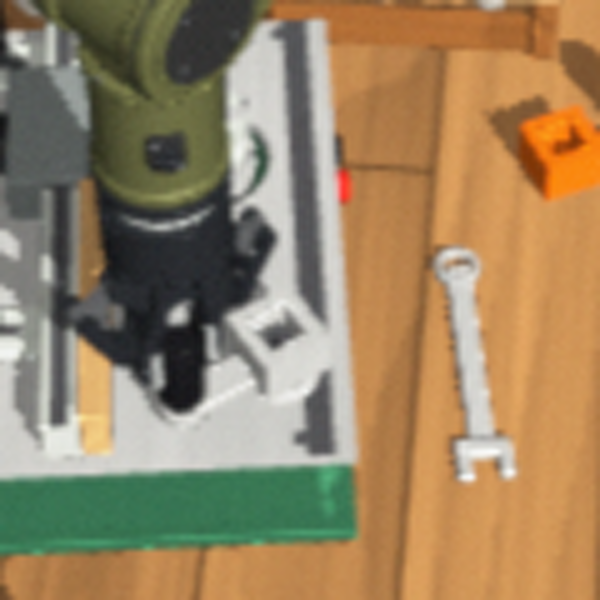

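```bash
python3 - <<'E'
from h import *
im=cv2.imread("pics/w21.png"); cv2.imwrite("pics/w21c.png",cv2.resize(im[160:330,50:340],None,fx=2.7,fy=2.7,interpolation=cv2.INTER_CUBIC))
m=camera_model("wrist")
c=np.array([.5371,.1511]);a=np.radians(38)
for z in (.115,.151):
    print(z,[((proj("wrist",[c[0]+.0325*np.cos(a+np.pi/4+k*np.pi/2),c[1]+.0325*np.sin(a+np.pi/4+k*np.pi/2),z],m)-[50,160])*2.7).round() for k in range(4)])
print([((proj("wrist",[c[0]+.07*np.cos(a),c[1]+.07*np.sin(a),z],m)-[50,160])*2.7).round() for z in (.129,.193)])
E
```

```text
0.115 [array([379.,  79.]), array([155.,  79.]), array([183., 284.]), array([394., 284.])]
0.151 [array([329., 128.]), array([ 56., 128.]), array([ 97., 371.]), array([350., 371.])]
[array([609., 208.]), array([609., 382.])]
```

View pics/w21c.png

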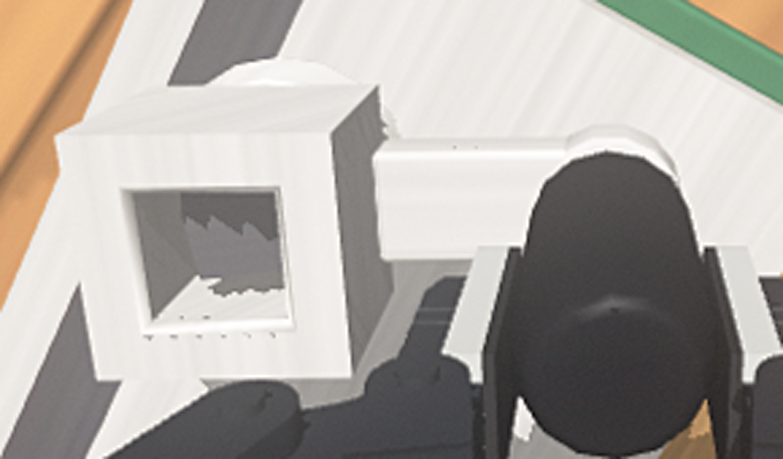

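Request:
play_rows --moves '[{"claw": 24,"dp": [-9.1,-0.6,0],"turn": [0,0,0]},{"claw": 24,"dp": [-18.1,-2.4,0],"turn": [0,0,0]},{"claw": 24,"dp": [-35,-9.4,0],"turn": [0,0,0]},{"claw": 24,"dp": [-49.5,-20.5,0],"turn": [0,0,0]},{"claw": 24,"dp": [-60.6,-35,0],"turn": [0,0,0]},{"claw": 24,"dp": [-67.6,-51.9,0],"turn": [0,0,0]},{"claw": 24,"dp": [-70,-70,0],"turn": [0,0,0]},{"claw": 24,"dp": [-70,-70,0],"turn": [0,0,0]}]'

```text
t: 32.92
ee_pos: [0.5819, 0.0929, 0.1611]
orientation: [0.44, 0.898, -0.0, 0.001]
ft_force: [-0.5, -2.0, 8.5]
finger_gap: 0.0292
```

```bash
python3 - <<'E'
from h import *
s=arm.read_state();print(s["ee_pos"],s["ft_force"],s["finger_gap"],s["joints"].round(2))
im=get_image("side"); cv2.imwrite("pics/s22.png",cv2.resize(im[120:270,200:350],None,fx=4,fy=4,interpolation=cv2.INTER_CUBIC)[:,:,::-1])
E
```

```text
[0.58190571 0.09292222 0.16108407] [-0.47077915 -2.04845053  8.48187116] 0.02922338674258644 [ 0.11  0.79 -0.62  1.73  0.61  0.82 -0.14]
```

View pics/s22.png

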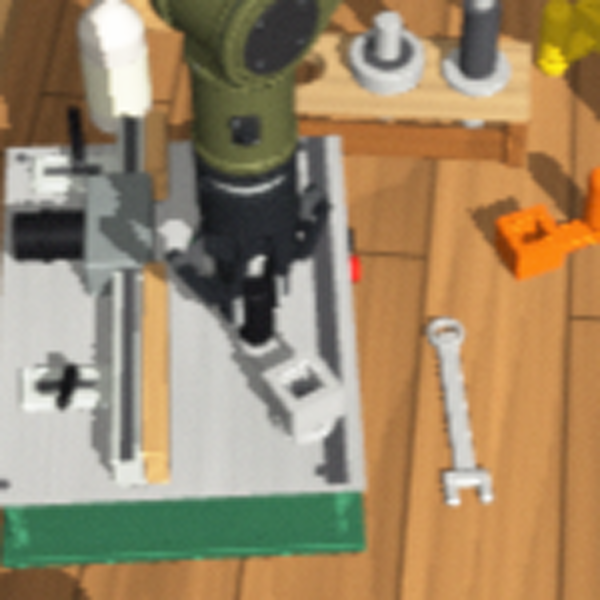

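Request:
play_rows --moves '[{"claw": 24,"dp": [0.6,-9.1,0],"turn": [0,0,0]},{"claw": 24,"dp": [2.4,-18.1,0],"turn": [0,0,0]},{"claw": 24,"dp": [9.4,-35,0],"turn": [0,0,0]},{"claw": 24,"dp": [20.5,-49.5,0],"turn": [0,0,0]},{"claw": 24,"dp": [35,-60.6,0],"turn": [0,0,0]},{"claw": 24,"dp": [51.9,-67.6,0],"turn": [0,0,0]},{"claw": 24,"dp": [70,-70,0],"turn": [0,0,0]},{"claw": 24,"dp": [88.1,-67.6,0],"turn": [0,0,0]},{"claw": 24,"dp": [105,-60.6,0],"turn": [0,0,0]},{"claw": 24,"dp": [119.5,-49.5,0],"turn": [0,0,0]},{"claw": 24,"dp": [130.6,-35,0],"turn": [0,0,0]},{"claw": 24,"dp": [137.6,-18.1,0],"turn": [0,0,0]},{"claw": 24,"dp": [140,0,0],"turn": [0,0,0]},{"claw": 24,"dp": [137.6,18.1,0],"turn": [0,0,0]},{"claw": 24,"dp": [130.6,35,0],"turn": [0,0,0]},{"claw": 24,"dp": [119.5,49.5,0],"turn": [0,0,0]},{"claw": 24,"dp": [105,60.6,0],"turn": [0,0,0]},{"claw": 24,"dp": [88.1,67.6,0],"turn": [0,0,0]},{"claw": 24,"dp": [70,70,0],"turn": [0,0,0]},{"claw": 24,"dp": [70,70,0],"turn": [0,0,0]}]'

```text
t: 35.48
ee_pos: [0.5947, 0.1922, 0.161]
orientation: [0.44, 0.898, 0.0, 0.001]
ft_force: [0.5, 0.4, 9.2]
finger_gap: 0.0292
```

```bash
python3 - <<'E'
from h import *
s=arm.read_state();print(s["ee_pos"],s["ft_force"],s["finger_gap"],s["joints"].round(2))
m=camera_model("wrist");im=get_image("wrist"); cv2.imwrite("pics/w23.png",im[:,:,::-1])
im=get_image("side"); cv2.imwrite("pics/s23.png",cv2.resize(im[120:270,200:350],None,fx=4,fy=4,interpolation=cv2.INTER_CUBIC)[:,:,::-1])
E
```

```text
[0.59472714 0.19217647 0.16098675] [0.49842528 0.41013103 9.16909669] 0.029158810435234838 [-0.06  0.83 -0.61  1.62  0.59  0.88 -0.24]
```

View pics/s23.png

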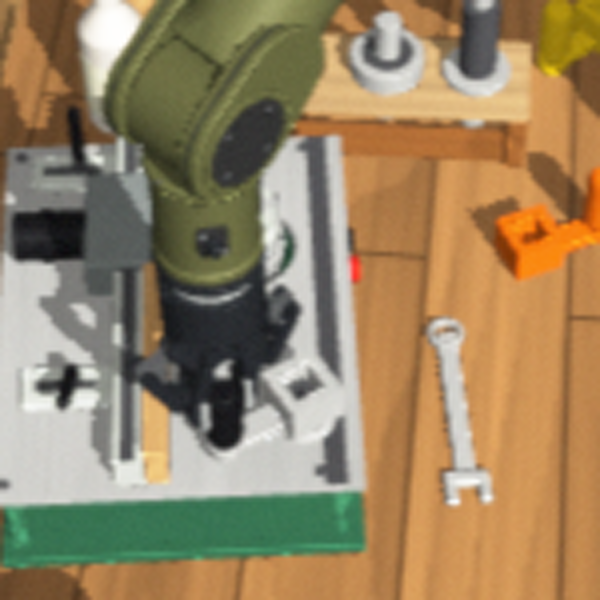

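View pics/w23.png

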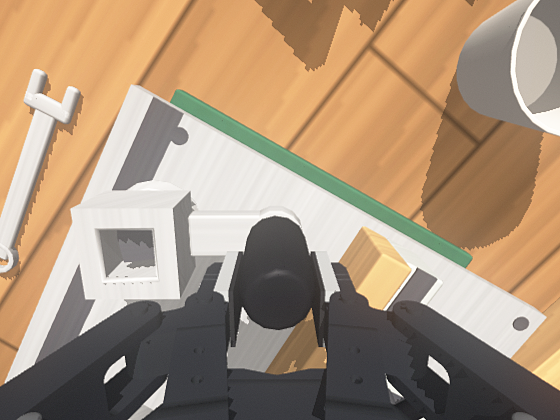

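Request:
play_rows --moves '[{"claw": 24,"dp": [-9.1,-0.6,0],"turn": [0,0,0]},{"claw": 24,"dp": [-18.1,-2.4,0],"turn": [0,0,0]},{"claw": 24,"dp": [-35,-9.4,0],"turn": [0,0,0]},{"claw": 24,"dp": [-49.5,-20.5,0],"turn": [0,0,0]},{"claw": 24,"dp": [-60.6,-35,0],"turn": [0,0,0]},{"claw": 24,"dp": [-67.6,-51.9,0],"turn": [0,0,0]},{"claw": 24,"dp": [-70,-70,0],"turn": [0,0,0]},{"claw": 24,"dp": [-67.6,-88.1,0],"turn": [0,0,0]},{"claw": 24,"dp": [-60.6,-105,0],"turn": [0,0,0]},{"claw": 24,"dp": [-49.5,-119.5,0],"turn": [0,0,0]},{"claw": 24,"dp": [-35,-130.6,0],"turn": [0,0,0]},{"claw": 24,"dp": [-18.1,-137.6,0],"turn": [0,0,0]},{"claw": 24,"dp": [0,-140,0],"turn": [0,0,0]},{"claw": 24,"dp": [18.1,-137.6,0],"turn": [0,0,0]},{"claw": 24,"dp": [35,-130.6,0],"turn": [0,0,0]},{"claw": 24,"dp": [49.5,-119.5,0],"turn": [0,0,0]},{"claw": 24,"dp": [60.6,-105,0],"turn": [0,0,0]},{"claw": 24,"dp": [67.6,-88.1,0],"turn": [0,0,0]},{"claw": 24,"dp": [70,-70,0],"turn": [0,0,0]},{"claw": 24,"dp": [69.5,-61.5,0],"turn": [0,0,0]}]'

```text
t: 38.08
ee_pos: [0.5004, 0.2084, 0.1602]
orientation: [0.438, 0.899, -0.003, -0.001]
ft_force: [-5.7, -1.7, 11.9]
finger_gap: 0.0292
```

```bash
python3 - <<'E'
from h import *
s=arm.read_state();print(s["ee_pos"],s["ft_force"],s["finger_gap"],s["t"])
d=s["ee_pos"][:2]-np.array([.5387,.1494]);print(np.hypot(*d),np.degrees(np.arctan2(d[1],d[0])))
for p in ([.4954,.2058],[.5944,.1927],[.5819,.0929]):
  d=np.array(p)-[.5387,.1494];print(np.hypot(*d),np.degrees(np.arctan2(d[1],d[0])))
E
```

```text
[0.5003766  0.20837003 0.16018468] [-5.74327048 -1.6916924  11.91934486] 0.029187689915542474 38.075
0.0703288504581298 123.01900226267495
0.0711045005607943 127.51454869254435
0.07055054925370893 37.86073805728105
0.07112306236376498 -52.59840762714414
```

Request:
play_rows --moves '[{"claw": 24,"dp": [0,0,0],"turn": [0,0,0]},{"claw": 24,"dp": [0,0,0],"turn": [0,0,0]}]'

```text
t: 38.33
ee_pos: [0.5012, 0.2087, 0.1603]
orientation: [0.439, 0.899, -0.002, -0.0]
ft_force: [-3.7, -0.2, 8.2]
finger_gap: 0.0292
```

Request:
play_rows --moves '[{"claw": 36,"dp": [0,0,-0.3],"turn": [0,0,0]},{"claw": 48,"dp": [0,0,-0.3],"turn": [0,0,0]},{"claw": 58,"dp": [0,0,-0.3],"turn": [0,0,0]},{"claw": 58,"dp": [0,0,-0.3],"turn": [0,0,0]},{"claw": 58,"dp": [0,0,-25],"turn": [0,0,0]},{"claw": 58,"dp": [0,0,-70],"turn": [0,0,0]},{"claw": 58,"dp": [-60,0,-110],"turn": [0,0,0]},{"claw": 58,"dp": [-110,0,-110],"turn": [0,0,0]},{"claw": 58,"dp": [-110,0,-110],"turn": [0,0,0]},{"claw": 58,"dp": [-110,0,-110],"turn": [0,0,0]}]'

```text
t: 39.58
ee_pos: [0.5693, 0.1237, 0.2698]
orientation: [0.439, 0.899, -0.0, -0.001]
ft_force: [0.4, 0.7, -0.3]
finger_gap: 0.0583
```

```bash
python3 - <<'E'
from h import *
s=arm.read_state();print(s["ee_pos"],s["ft_force"],s["finger_gap"],s["t"])
m=camera_model("wrist");np.save("m24.npy",m,allow_pickle=True);im=get_image("wrist"); cv2.imwrite("pics/w24.png",im[:,:,::-1])
im=get_image("side"); cv2.imwrite("pics/s24f.png",im[:,:,::-1]);cv2.imwrite("pics/s24.png",cv2.resize(im[110:260,190:340],None,fx=4,fy=4,interpolation=cv2.INTER_CUBIC)[:,:,::-1])
E
```

```text
[0.56932125 0.12372643 0.26984794] [ 0.40953875  0.6958607  -0.25140088] 0.05827445491131092 39.575
```

View pics/s24.png

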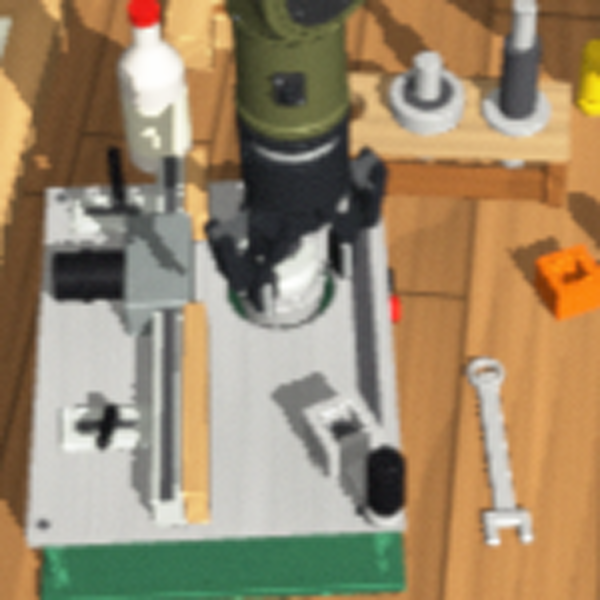

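View pics/w24.png

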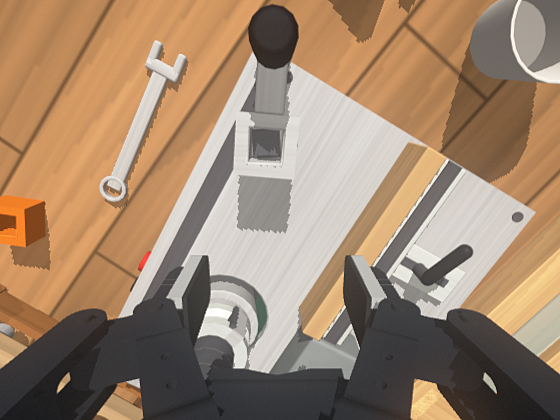

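Request:
play_rows --moves '[{"claw": 58,"dp": [0,0,-60],"turn": [0,0,0]},{"claw": 58,"dp": [0,-40,-100],"turn": [0,0,0]},{"claw": 58,"dp": [0,-100,-110],"turn": [0,0,0]},{"claw": 58,"dp": [0,-150,-110],"turn": [0,0,0]},{"claw": 58,"dp": [0,-150,-110],"turn": [0,0,0]},{"claw": 58,"dp": [0,-150,-110],"turn": [0,0,0]}]'

```text
t: 40.42
ee_pos: [0.4519, 0.0324, 0.3805]
orientation: [0.438, 0.899, 0.0, 0.0]
ft_force: [0.3, 0.7, -0.3]
finger_gap: 0.0581
```

```bash
python3 - <<'E'
from h import *
s=arm.read_state();print(s["ee_pos"],s["ft_force"],s["finger_gap"],s["t"])
im=get_image("side"); cv2.imwrite("pics/s25f.png",im[:,:,::-1]);cv2.imwrite("pics/s25.png",cv2.resize(im[110:260,190:340],None,fx=4,fy=4,interpolation=cv2.INTER_CUBIC)[:,:,::-1])
for q in ["arbor","arbor_grip","cutter","crank_hub","crank_grip"]:
  for a in landmark_of("side",q)[:2]: print(q,np.round(a["xy"],1).tolist(),round(a["conf"],2))
print([proj("side",[.608,-.015,z]).round(1) for z in (.103,.119,.169,.185)],proj("side",[.537,.151,.115]),proj("side",[.5,.209,.173]))
im=get_image("top"); cv2.imwrite("pics/t25.png",im[:,:,::-1])
a=cv2.imread("pics/side0.png").astype(int)  # not used
# vertical shift of arbor vs s11-like full frame unavailable; template from s11
t=cv2.imread("pics/s11.png"); t=cv2.resize(t,(120,100),interpolation=cv2.INTER_AREA)
tp=t[37:73,37:64]  # arbor region: rows 157-193, cols 247-274
big=cv2.resize(cv2.imread("pics/s25f.png"),None,fx=4,fy=4,interpolation=cv2.INTER_CUBIC)
r=cv2.matchTemplate(big[4*140:4*200,4*235:4*290],cv2.resize(t[37:58,40:60],None,fx=4,fy=4,interpolation=cv2.INTER_CUBIC),cv2.TM_CCOEFF_NORMED)
_,v,_,l=cv2.minMaxLoc(r);print(v,235+l[0]/4-250,140+l[1]/4-157)
E
```

```text
[0.45191728 0.03244896 0.38047608] [ 0.29899039  0.6735295  -0.34525434] 0.05811672875909746 40.425
arbor [263.1, 178.4] 0.83
arbor [258.8, 178.6] 0.72
arbor_grip [257.4, 166.1] 0.89
arbor_grip [284.6, 229.2] 0.4
cutter [260.6, 174.7] 0.51
crank_hub [275.9, 220.2] 0.97
crank_hub [334.5, 181.8] 0.96
crank_grip [285.5, 229.1] 0.57
crank_grip [338.4, 125.9] 0.56
[array([259.8, 180.7]), array([259.6, 177.6]), array([259. , 167.8]), array([258.8, 164.5])] [275.73843153 220.73565853] [285.90628456 226.54246569]
0.9265996217727661 -0.25 -2.75
```

View pics/s25.png

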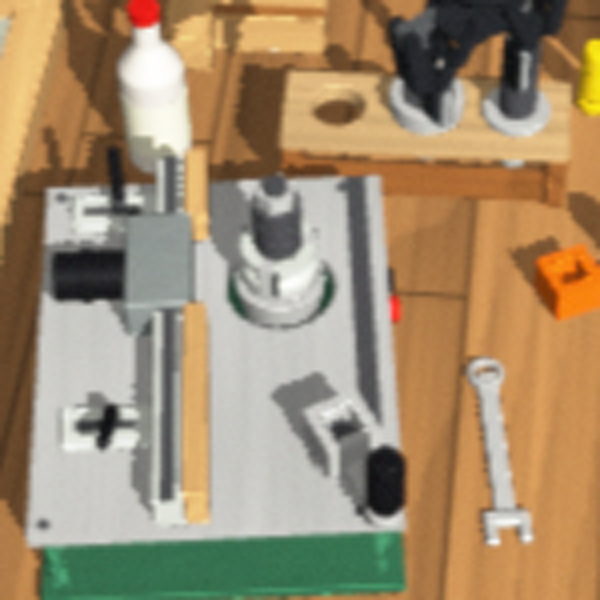

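View pics/t25.png

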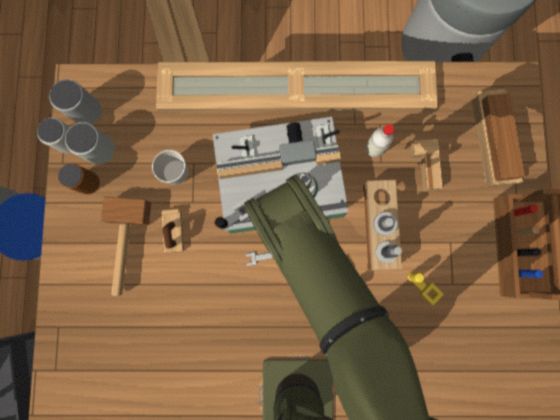

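```bash
python3 - <<'E'
from h import *
print(ticket.job_done()); print(arm.read_state()["t"])
E
```

```text
the job is handed in; nothing more can be done
None
the job is handed in; nothing more can be done
```

The job is handed in at about 40 s of the 72 s allowed. The arbor is seated in the spindle and raised, and the crank is down on the lift shaft.

- **Arbor:** I gripped it by its collars and lowered it gently until the flange stopped. I then let go briefly so it could settle in the taper and took hold again. With about 7 N net upward force on the wrist, I turned it 46° and back.
- **Crank:** I picked up the bare steel one by its hub and lowered it onto the square shaft. It touched the boss at the expected height. I then wound it clockwise by its handle for two turns plus about 5° to take up the play.

**Last checks:**
- The crank hub shows within half a pixel of where it should be when fully down.
- The arbor stands upright and has risen about 2.75 pixels in the side view. That is roughly 14–15 mm against the 16 mm expected, which is within what that picture can resolve.
- The wrist reads almost no force, the hand is clear of everything, and the pictures show nothing else disturbed.

**Not confirmed:**
- **Lift shaft angle:** I could not measure it directly, so with the play it is two turns to within about 7°.
- **Spindle:** I saw the arbor turn with the hand, but could not see on its own that the spindle nose turned with it.

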